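Set the dispenser dial and tip out the grinding balls

ROBOT

A 7-joint arm with a two-finger parallel gripper is mounted at the origin on the work surface. World frame = base frame: x ahead of the robot, y to its left, z up, the work surface at z = 0. Lengths are in m, angles in degrees, forces in N, time in s.
With the tool pointing down it reaches from about 0.375 to 0.925 m from the base axis. Payload 3.1 kg.
Tool frame: the origin (TCP) lies between the finger pads; the fingertips stand 8 mm ahead of it and the grasp point (between the pads) lies 11 mm behind it; z points along the fingers, y is the direction in which the jaws open and shut (so a half turn about z gives the same grasp; the last joint's range is limited). The gripper opens to 85 mm and grips with 20 to 120 N. Pads are 22 mm wide; open, the fingers measure 114 mm over their backs; the gripper's body (76 mm by 85 mm) begins 54 mm behind the grasp point. The pads swing forward as they close: fully open they stand 13 mm farther back than shut.
Start: joints at [-80.088, 21.939, 2.515, 91.553, -1.026, 66.532, -2.859], TCP at [0.174, 0.626, 0.21] pointing down, gripper open.
Joint ranges: [-149.38, 149.38], [-23.57, 123.04], [-84.95, 90], [0, 143.3], [-89.99, 269.99], [3.08, 112.72], [-163.45, 163.45]. Speed limits (degrees/s): [159.86, 159.86, 180, 180, 180, 180, 180].

INTERFACE

Orientations are given as a 3x3 rotation matrix whose columns are the frame's x, y, z axes.
In Python, from bench import arm gives the robot as it stands.
- The arm moves only by the tool servo_tool, never from a script. Its argument "commands" is a list that holds one entry, the list of rows, each a list of 6 numbers: the shift along the world's x, y, z in m, then the turn, a rotation vector about the world's x, y, z in rad. In form: [[[x, y, z, rx, ry, rz], ...]]. A call has 1 to 20 rows; each row is the pose to reach, as a shift and turn from the pose commanded when the call began; what a row does not reach only later rows make up. A row lasts 1/8 s, in which the tool goes at most 62.5 mm and 10.7 degrees, less where a joint would pass 70% of its speed; a pose out of reach is approached as far as the arm can. A call with a gripper value outside its range is refused whole. "hand" is the opening, from 0 (shut) to 1 (fully open), set as the call begins (left out, the last holds). The fingers move at their own pace and stop on an object; "grip_force" is the grip in N (left out, the last holds). Time passes only in rows, so rows that repeat a pose let the fingers close. It gives the time, the measured TCP pose, the force and the opening at its end, in the units of the state.
- arm.get_state(): the state, without advancing time (a new reading comes with each control period).
- arm.grab_frame(name): name is "side" or "top"; returns (picture, depth): 420x560x3 uint8, blue, green, red; 420x560 float32, m along the optical axis (not along the pixel's ray), 0 where there is no reading.
- arm.camera_info(name): a dict with "fx", "fy", "cx", "cy" (pixels), "T" (4x4, takes a point from camera to world coordinates). Camera axes: x right, y down, z forward; pixel columns grow to the right and rows downward; lengths in m; the calibration is good to about 2 mm. A picture is of the moment at which its call begins. camera_info takes no time and is no camera call.
- arm.job_done(): hands the job in, once; it reports no verdict.
Trained networks look in the newest picture that a camera, given by its name, has taken for a name from the list of things; names that differ only in an ending like _2 or _b are one class to them, and where a whole thing is asked for, a point or a joint stands for the part that bears it (a point fixed in the world has none). Each returns a list of dicts, best first, with "p" (0 to 1); they miss things now and then, are a little off and sometimes report something else, mostly with a low value. They report only what shows in the picture. A call takes as long as a camera call.
- arm.look_for(camera, label): "location" ([x, y, z] in m, in the coordinates of the camera as it stood for that picture, good to about 4 mm: the middle of the surface that is visible of it).
The state is a dict: "t": time; "joints": joint angles; "joint_vel": joint speeds; "tau": joint torques, N m; "eef_pos": TCP position; "eef_rot": TCP orientation; "contact_force": force on the tool from outside, world axes, zero at the start; "torque": the same for the moment, N m; "grip_width": finger opening in m.
Only numpy, scipy, OpenCV 4.12 (cv2) and the standard library are available. Lean on these libraries where they do the work, as an engineer would, in place of code of your own. Each camera call takes 0.05 s, during which the arm holds its last target. There are 200 camera calls.

TASK

Take the catch pan by its handle and set it on the table between the dispenser's two guide strips, back against the stop or nearly so, under the hopper. Then turn the dial so that the smallest hole the four 16 mm steel balls can pass through is lined up with the hopper's mouth, and only after that pull the side lever all the way towards the pan so that all four balls run into the pan. Leave pan, dial and hopper like that and do not disturb the other things on the bench.

Things in the scene. Friction and masses are not known exactly. Their poses are not given: they have to be found in the camera images.
- stand: Fixed stand of the dispenser. Origin on the table, midway between its two uprights and below the hopper's pivot (pivot 135 mm above the origin, along the stand's y); x points backwards from the pan side, z up. Uprights at y = +-52 to 60 mm, x = -12 to 32, 150 high. In front (-x) two guide strips 10 mm high at y = +-38 to 46, x = -110 to -10, stand on the table with 76 mm between them; the front face of the 12 mm high base plate at x = -10 is the stop for the pan
- pan_place (a point): Point on the table, in the stand's axes, 63 mm in front of its origin: where the centre of the pan's underside belongs (11 mm further back it meets the stop)
- pan: Loose open aluminium pan, 84 (x) x 64 (y) x 45 mm high, walls and floor 3 mm, 0.15 kg. Origin at the centre of its underside; x points away from the handle
- pan_handle (a point): Grip point of the pan's handle, 70 mm from the pan's origin along its -x and 24 mm above its underside. The handle is a straight bar along the pan's x: 12 mm wide, 20 mm tall (14 to 34 mm above the underside), from 42 to 101 mm in front of the pan's origin. In place, the handle points away from the stand, to its -x
- hopper (a joint): Tilt of the clear square hopper about its pivot: 0 = at rest with the dial facing up and leaning 35 degrees towards the pan side (-x of the stand), 1.31 rad = end stop, fully tipped, dial facing sideways and 20 degrees down. It stays where it is left (friction, about 2 N at the lever). The balls begin to roll at about 0.96; through the right hole they then fall into the pan
- dial (a joint): Angle of the white round dial (96 mm across, 5 mm thick) at the hopper's end; it grows anticlockwise when facing the dial (right-handed about knob_grip's z), range -0.6 to 2.7 rad. It has three through holes on a 30 mm radius: 12 mm, lined up with the mouth at 0; 22 mm, lined up at 1.00; 30 mm, lined up at 2.20. It stays where it is left (friction 0.05 N m), no clicks. Keep it within 0.1 rad for the balls to pass
- knob_grip (a point): Grip point of the dial's knob, on the dial's axis, 22 mm out from the dial's face. z points out of the dial (35 degrees from vertical with the hopper at rest); axes turn with the dial. The knob is a black bar 28 mm long, 11 mm thick, standing 32 mm out from the face; its length lies along this point's x axis turned by -0.55 rad about z. With the hopper at rest and the dial at 0.55 the bar lies in the stand's x-z plane
- mouth (a point): Centre of the hopper's mouth, behind the dial, at the edge of the dial towards the pan side (lowest edge), 30 mm from the dial's axis; z points out of the hopper. It stays at least 45 mm above the rim of a pan standing on the table
- lever_grip (a point): Middle of the lever's round black grip, a 12 mm thick bar along the stand's y, from 25 mm nearer the stand than this point (where the 10 mm thick steel lever arm joins it) to 28 mm beyond. The point is 102 mm from the stand's mid plane on its -y side and turns with the hopper on a 90 mm radius about the pivot: at hopper 0 the lever leans 40 degrees backwards (+x of the stand) from vertical, at 1.31 it leans 35 degrees forwards (-x)
- ball1_center (a point): Centre of polished steel ball 1 of 4, 16 mm across, 17 g; starts in the hopper
- ball2_center (a point): Centre of polished steel ball 2 of 4, 16 mm across, 17 g; starts in the hopper
- ball3_center (a point): Centre of polished steel ball 3 of 4, 16 mm across, 17 g; starts in the hopper
- ball4_center (a point): Centre of polished steel ball 4 of 4, 16 mm across, 17 g; starts in the hopper
- petri_stack: Bystander: three stacked glass dishes, 90 mm across, 48 high; origin at the centre of its underside
- petri_dish: Bystander: one glass dish, 60 mm across, 15 high; origin at the centre of its underside
- red_cap_bottle: Bystander: glass jar with a red cap, 52 mm across, 110 high; origin at the centre of its underside
- beaker: Bystander: glass beaker, 66 mm across, 85 high; origin at the centre of its underside
- forceps: Bystander: steel forceps lying along its x axis, 140 mm long, 10 high; origin at the centre of its underside
- marker: Bystander: marker pen lying along its x axis, 140 mm long, 14 high; origin at the centre of its underside

How it is judged:
By the outcome, as a careful person would: the job done as asked, in the order asked, and still so for the second after the job is handed in, with the robot touching nothing.
It also fails if it takes over 66 s, if anything falls off the work surface, if the arm or the gripper's body presses on something with over 40 N, if the wrist force passes 120 N, or if a joint passes its speed limit or range.

## Working session

There is one attempt and no reset: what is moved stays moved. The work goes in short steps, Python scripts to look and compute and a tool call to move; the robot and the scene stay as the last step left them, time stands still between calls to the robot, and variables do not carry over. Pictures are saved under pics/ and viewed, about 8 in all and at most 12, crops included, and the job is handed in when it is done.

Besides the shell and the picture viewer there is one more tool, called after "Emit:" by a JSON object that holds its "fn" and its "kwargs". servo_tool: Moves the arm, as the interface text tells. Its arguments: {"type":"object","properties":{"commands":{"type":"array","items":{"type":"array","items":{"type":"array","items":{"type":"number"}}}},"hand":{"type":"number"},"grip_force":{"type":"number"}},"required":["commands"]}

```bash
mkdir -p pics
cat > h.py <<'E'
import numpy as np, cv2
from bench import arm
def cam2w(n,p):
    T=np.array(arm.camera_info(n)["T"]); return T[:3,:3]@np.array(p)+T[:3,3]
def cloud(n,depth):
    c=arm.camera_info(n); v,u=np.mgrid[0:420,0:560]
    P=np.stack([(u-c["cx"])/c["fx"]*depth,(v-c["cy"])/c["fy"]*depth,depth],-1)
    T=np.array(c["T"]); return P@T[:3,:3].T+T[:3,3]
def proj(n,p):
    c=arm.camera_info(n);T=np.linalg.inv(np.array(c["T"]));q=T[:3,:3]@np.array(p)+T[:3,3]
    return np.array([c["fx"]*q[0]/q[2]+c["cx"],c["fy"]*q[1]/q[2]+c["cy"]])
E
python3 - <<'E'
from h import *
np.set_printoptions(precision=4,suppress=True)
ims=[]
for n in("side","top"):
    im,d=arm.grab_frame(n); cv2.imwrite(f"pics/{n}0.png",im); np.save(f"pics/{n}0.npy",d)
    print(n,np.array(arm.camera_info(n)["T"])[:3],arm.camera_info(n)["fx"])
    for l in("stand","pan","pan_handle","hopper","dial","knob_grip","mouth","lever_grip","petri_stack","petri_dish","red_cap_bottle","beaker","forceps","marker"):
        r=arm.look_for(n,l)
        print(l,[(np.round(cam2w(n,x["location"]),3).tolist(),proj(n,cam2w(n,x["location"])).astype(int).tolist(),round(x["p"],2)) for x in r[:2]])
s=arm.get_state();print(s)
E
```

```text
side [[-0.9939 -0.0624  0.0914  0.4478]
 [-0.1089  0.6985 -0.7073  0.9451]
 [-0.0197 -0.7129 -0.701   1.0979]] 545.3909350468855
stand [([0.625, 0.028, 0.123], [257, 223], 0.68)]
pan [([0.511, 0.367, 0.017], [290, 374], 0.7), ([0.625, 0.026, 0.121], [257, 223], 0.56)]
pan_handle [([0.509, 0.367, 0.016], [291, 374], 0.63)]
hopper [([0.614, 0.021, 0.169], [261, 207], 0.83)]
dial [([0.592, 0.022, 0.182], [270, 205], 0.71)]
knob_grip [([0.589, 0.02, 0.181], [271, 204], 0.75)]
mouth [([0.612, 0.021, 0.169], [262, 208], 0.98), ([0.63, -0.394, 0.061], [275, 138], 0.43)]
lever_grip [([0.614, 0.021, 0.17], [261, 207], 0.91)]
petri_stack [([0.478, -0.379, 0.038], [324, 150], 0.69), ([0.512, 0.37, 0.02], [289, 374], 0.16)]
petri_dish [([0.441, -0.285, 0.004], [334, 179], 0.62)]
red_cap_bottle [([0.697, 0.339, 0.079], [204, 339], 0.64)]
beaker [([0.628, -0.392, 0.062], [276, 138], 0.95), ([0.695, 0.336, 0.079], [205, 338], 0.46)]
forceps [([0.746, 0.196, 0.014], [200, 301], 0.54), ([0.474, -0.38, 0.04], [325, 149], 0.39)]
marker []
top [[-0.0005 -0.9952  0.0982  0.4502]
 [-1.      0.0002 -0.0026
[... 848 characters left out ...]
0.003], [204, 163], 0.69)]
marker [([0.48, 0.138, 0.012], [220, 246], 0.48), ([0.609, 0.0, 0.178], [262, 198], 0.4)]
{'t': 1.5, 'joints': array([-80.088 ,  21.9379,   2.5137,  91.5548,  -1.0251,  66.5321,
        -2.8597]), 'joint_vel': array([ 0.0704, -0.0248, -0.0294, -0.0635, -0.0103, -0.0357,  0.0414]), 'tau': array([  0.0006, -43.3437,   1.0234, -24.9904,   0.0105,   0.002 ,
         0.    ]), 'eef_pos': array([0.1738, 0.6263, 0.2103]), 'eef_rot': array([[-0.9636,  0.2674, -0.    ],
       [ 0.2674,  0.9636, -0.    ],
       [ 0.    , -0.    , -1.    ]]), 'contact_force': array([ 0.0274, -0.3711,  0.4341]), 'torque': array([ 0.0147,  0.0163, -0.0081]), 'grip_width': 0.08528569857973668}
```

Run:
```python
import cv2,numpy as np
s=cv2.imread("pics/side0.png");t=cv2.imread("pics/top0.png")
a=cv2.resize(s[150:420,130:400],(600,600),interpolation=cv2.INTER_CUBIC);cv2.imwrite("pics/a.png",a)
b=cv2.resize(t[130:290,100:313],(799,600),interpolation=cv2.INTER_CUBIC);cv2.imwrite("pics/b.png",b)
```

```text
(no output)
```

View pics/a.png

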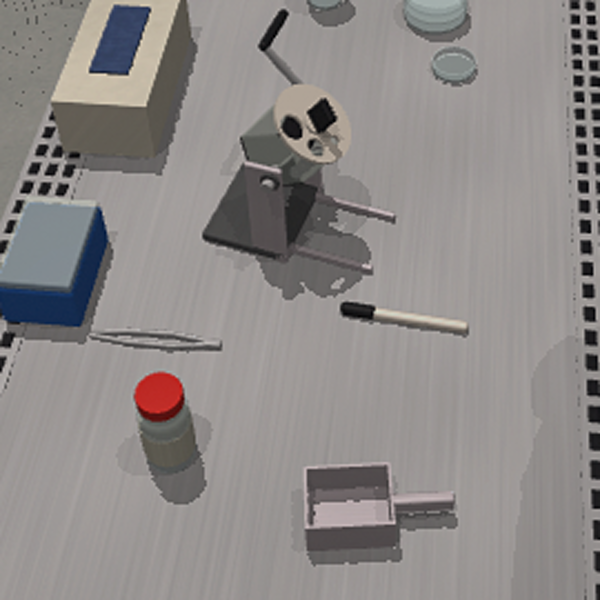

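View pics/b.png

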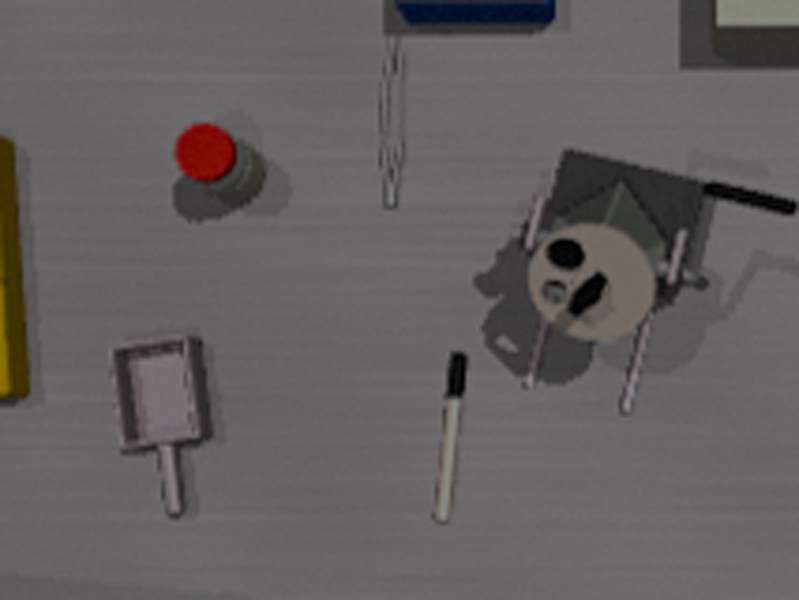

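```bash
cat > fit.py <<'E'
from h import *
from scipy.optimize import least_squares
def sdf(p,lo,hi):
    c=(np.array(lo)+hi)/2;h=(np.array(hi)-lo)/2
    q=abs(p-c)-h
    return np.linalg.norm(np.maximum(q,0),axis=1)+np.minimum(q.max(1),0)
def loc(P,x):
    c,s=np.cos(x[2]),np.sin(x[2]); d=P-np.array([x[0],x[1],0]); 
    return np.stack([c*d[:,0]+s*d[:,1],-s*d[:,0]+c*d[:,1],P[:,2]],1)
G=[([-.11,.038,0],[-.01,.046,.01]),([-.11,-.046,0],[-.01,-.038,.01]),([-.012,.052,0],[.032,.06,.15]),([-.012,-.06,0],[.032,-.052,.15])]
PAN=[([-.042,-.032,0],[.042,.032,.003]),([-.042,-.032,0],[-.039,.032,.045]),([.039,-.032,0],[.042,.032,.045]),([-.042,-.032,0],[.042,-.029,.045]),([-.042,.029,0],[.042,.032,.045]),([-.101,-.006,.014],[-.042,.006,.034])]
def fit(P,boxes,x0,sel):
    x=np.array(x0,float)
    for tol in(.03,.015,.01,.008,.008):
        L=loc(P,x);d=np.min([abs(sdf(L,*b)) for b in boxes],0)
        Q=P[sel(L)&(d<tol)]
        if len(Q)<20: print("few",len(Q));break
        x=least_squares(lambda x:np.min([abs(sdf(loc(Q,x),*b)) for b in boxes],0),x,loss="soft_l1",f_scale=.002).x
    d=np.min([abs(sdf(loc(Q,x),*b)) for b in boxes],0)
    return x,len(Q),np.sqrt((d**2).mean())
ssel=lambda L:(L[:,2]>.005)&(((L[:,0]<-.015)&(L[:,2]<.016)&(abs(L[:,1])<.06))|((L[:,2]>.03)&(abs(L[:,1])>.049)&(abs(L[:,1])<.065)&(L[:,2]<.155)))
psel=lambda L:(L[:,2]>.006)
E
python3 - <<'E'
from fit import *
C={n:cloud(n,np.load(f"pics/{n}0.npy")).reshape(-1,3) for n in("side","top")}
C={n:p[np.isfinite(p).all(1)] for n,p in C.items()}
np.set_printoptions(precision=4,suppress=True)
C["both"]=np.vstack(list(C.values()))
for n,P in C.items():
    near=lambda x,y,r:P[(np.hypot(P[:,0]-x,P[:,1]-y)<r)]
    Q=near(.63,-.01,.16)
    print(n,"stand",*fit(Q,G,[.63,-.01,-.23],ssel))
    Q=near(.52,.37,.13)
    print(n,"pan",*fit(Q,PAN,[.52,.38,.1],psel))
    t=near(.5,.25,.05);print("table z",np.median(t[:,2]),t[:,2].std())
E
```

```text
side stand [ 0.6197  0.0086 -0.2516] 786 0.001883870249170679
side pan [0.5183 0.3788 0.1624] 1198 0.0014905082096257367
table z 0.00032940039210549443 0.0021771104697224553
top stand [ 0.6125  0.0052 -0.2914] 274 0.0026134456184958984
top pan [0.5163 0.3791 0.1497] 467 0.0021340690431262813
table z -0.00023195205778536732 0.0031858438853255094
both stand [ 0.6195  0.0086 -0.2461] 1072 0.0019784490265682864
both pan [0.5175 0.3788 0.1604] 1666 0.0017319074289943585
table z 0.00022355665293427585 0.0026163217320255257
```

```bash
cat > dial.py <<'E'
from fit import *
def frame(x):
    c,s=np.cos(x[2]),np.sin(x[2]);return np.array([[c,-s,0],[s,c,0],[0,0,1]]),np.array([x[0],x[1],0])
def dialfit(P,x,c0):
    # plane with free normal; centre by ring fit: dial points at distance<=48mm
    Q=P[np.linalg.norm(P-c0,axis=1)<.05]
    R,_=frame(x);n=R@np.array([-np.sin(np.radians(35)),0,np.cos(np.radians(35))])
    o=np.median(Q@n)
    for k in range(5):
        I=Q[abs(Q@n-o)<.006]; o=np.median(I@n)
    A=I-I.mean(0); nf=np.linalg.svd(A,full_matrices=False)[2][2]; nf*=np.sign(nf[2])
    return n,nf,o,len(I)
E
python3 - <<'E'
from dial import *
np.set_printoptions(precision=4,suppress=True)
xs={"side":[.6195,.0086,-.248],"top":[.6125,.0052,-.29]}
x=np.array([.6195,.0086,-.248])
R,t=frame(x)
n_=np.array([-np.sin(np.radians(35)),0,np.cos(np.radians(35))]);m_=np.array([-np.cos(np.radians(35)),0,-np.sin(np.radians(35))])
for cam in("side","top"):
    P=cloud(cam,np.load(f"pics/{cam}0.npy"));im=cv2.imread(f"pics/{cam}0.png")
    n,nf,o,N=dialfit(P.reshape(-1,3),x,np.array([.59,.012,.185]))
    print(cam,"n",n,"fit",nf,"yaw from n",np.arctan2(-nf[1],-nf[0]),"tilt",np.degrees(np.arccos(nf[2])),N)
    # white mask on plane
    W=(im.min(2)>(115 if cam=="side" else 90))&(abs(P@n-o)<.008)&(np.linalg.norm(P-np.array([.59,.012,.185]),axis=2)<.07)
    pts=P[W]; e1=R@m_; e2=np.cross(n,e1)
    uv=np.stack([pts@e1,pts@e2],1).astype(np.float32)
    lab=cv2.connectedComponents(W.astype(np.uint8))
    (cu,cv_),r=cv2.minEnclosingCircle(uv)
    c=cu*e1+cv_*e2+o*n; print("center",c,"r",r,W.sum(),"in stand",R.T@(c-t))
E
```

```text
side n [-0.556   0.1408  0.8192] fit [-0.5481  0.1503  0.8228] yaw from n -0.26769137825902267 tilt 34.63707012859341 696
center [0.5929 0.0151 0.1775] r 0.049805451184511185 572 in stand [-0.0273 -0.0002  0.1775]
top n [-0.556   0.1408  0.8192] fit [-0.549   0.1496  0.8223] yaw from n -0.26606436453304294 tilt 34.684195946897084 645
center [0.5914 0.0147 0.177 ] r 0.04858400672674179 474 in stand [-0.0287 -0.0009  0.177 ]
```

```bash
cat > rect.py <<'E'
from dial import *
def basis(x,h=0.):
    a=np.radians(35)+h; R,t=frame(x)
    n=R@np.array([-np.sin(a),0,np.cos(a)]);m=R@np.array([-np.cos(a),0,-np.sin(a)])
    return R,t,n,m,np.cross(n,m)
def rectify(cam,im,x,h=0.,off=0.051,S=400,hw=.055):
    R,t,n,m,e2=basis(x,h); c=t+np.array([0,0,.135])+n*off
    # up in the picture = -m ; facing the dial, right = ?  right x up = n
    up=-m; right=np.cross(up,n)
    src=np.float32([proj(cam,c+sx*hw*right+sy*hw*up) for sx,sy in((-1,1),(1,1),(1,-1),(-1,-1))])
    H=cv2.getPerspectiveTransform(src,np.float32([[0,0],[S,0],[S,S],[0,S]]))
    return cv2.warpPerspective(im,H,(S,S),flags=cv2.INTER_CUBIC)
def boxes(cam,im,bl,x,col,k,o):
    R,t=frame(x)
    for lo,hi in bl:
        V=np.array([[ (lo,hi)[i][0],(lo,hi)[j][1],(lo,hi)[l][2]] for i in(0,1) for j in(0,1) for l in(0,1)])
        p=[((proj(cam,R@v+t)+.5-o)*k).astype(int).tolist() for v in V]
        for a in range(8):
            for b in(1,2,4):
                if a<a^b: cv2.line(im,p[a],p[a^b],col,1)
E
python3 - <<'E'
from rect import *
x=[.6195,.0090,-.258]
s=cv2.imread("pics/side0.png");t=cv2.imread("pics/top0.png")
r1=rectify("side",s,x);r2=cv2.convertScaleAbs(rectify("top",t,x),alpha=1.5)
for r in(r1,r2):cv2.circle(r,(200,200),int(48/110*400),(0,0,255),1);cv2.circle(r,(200,200),int(30/110*400),(0,255,0),1)
def ov(cam,im,o,w,h,k):
    c=cv2.convertScaleAbs(cv2.resize(im[o[1]:o[1]+h,o[0]:o[0]+w],None,fx=k,fy=k,interpolation=cv2.INTER_CUBIC),alpha=1.3)
    boxes(cam,c,G,x,(0,0,255),k,np.array(o));return c
a=ov("side",s,(200,175),160,80,2.5);b=ov("top",t,(220,165),80,80,2.5);b=cv2.copyMakeBorder(b,0,0,0,200,0)
# pan overlay in place
c=cv2.resize(s[350:410,250:350],None,fx=2,fy=2);boxes("side",c,PAN,[.5175,.3788,.1604],(0,0,255),2,np.array([250,350]))
b[:120,200:400]=c
cv2.imwrite("pics/c.png",np.vstack([np.hstack([r1,r2]),np.hstack([a,b])]))
E
```

```text
(no output)
```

View pics/c.png

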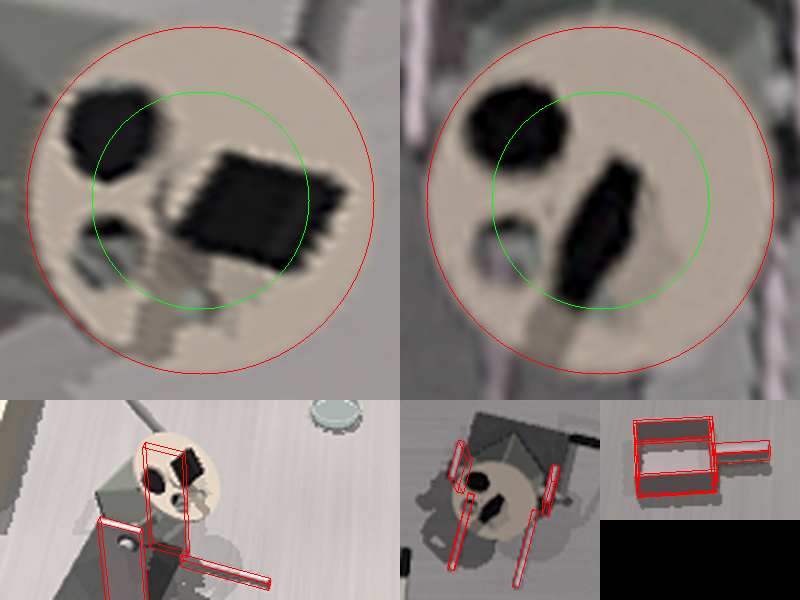

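Emit:
{"fn": "servo_tool", "kwargs": {"commands": [[[0.26,-0.26,-0.1,0,0,0.43],[0.26,-0.26,-0.1,0,0,0.43],[0.26,-0.26,-0.1,0,0,0.43],[0.26,-0.26,-0.1,0,0,0.43],[0.26,-0.26,-0.1,0,0,0.43],[0.265,-0.26,-0.1,0,0,0.43],[0.265,-0.26,-0.1,0,0,0.43],[0.265,-0.26,-0.1,0,0,0.43],[0.265,-0.26,-0.1,0,0,0.43],[0.265,-0.26,-0.1,0,0,0.43]]], "hand": 0.6, "grip_force": 50}}

```text
t: 2.75
eef_pos: [0.4373, 0.3687, 0.1107]
eef_rot: [[-0.987, -0.163, -0.0], [-0.163, 0.987, 0.001], [-0.0, 0.001, -1.0]]
contact_force: [-0.5, 0.4, -0.1]
grip_width: 0.0514
```

Emit:
{"fn": "servo_tool", "kwargs": {"commands": [[[0,0,-0.05,0,0,0],[0,-0.0005,-0.085,0,0,0],[0,-0.0005,-0.094,0,0,0],[0,-0.0005,-0.094,0,0,0],[0,-0.0005,-0.094,0,0,0]]]}}

```text
t: 3.38
eef_pos: [0.4401, 0.3673, 0.0181]
eef_rot: [[-0.987, -0.159, 0.003], [-0.159, 0.987, 0.003], [-0.003, 0.002, -1.0]]
contact_force: [0.1, -0.1, 0.0]
grip_width: 0.0512
```

Emit:
{"fn": "servo_tool", "kwargs": {"commands": [[[0,0,0,0,0,0],[0,0,0,0,0,0],[0,0,0,0,0,0],[0,0,0,0,0,0],[0,0,0,0,0,0],[0,0,0,0,0,0]]], "hand": 0, "grip_force": 50}}

```text
t: 4.12
eef_pos: [0.4388, 0.3658, 0.0162]
eef_rot: [[-0.987, -0.159, -0.0], [-0.159, 0.987, -0.0], [0.0, -0.0, -1.0]]
contact_force: [0.6, 0.3, 0.1]
grip_width: 0.0002
```

Run:
```python
from fit import *
s,d=arm.grab_frame("side");t,d2=arm.grab_frame("top")
np.set_printoptions(precision=4,suppress=True)
P=np.vstack([cloud("side",d).reshape(-1,3),cloud("top",d2).reshape(-1,3)])
Q=P[np.hypot(P[:,0]-.53,P[:,1]-.38)<.08]
print(fit(Q,PAN,[.5175,.3788,.16],lambda L:(L[:,2]>.006)&(L[:,0]>-.045)&(L[:,2]<.05)))
a=cv2.resize(s[330:420,220:350],(520,360));b=cv2.resize(t[200:290,100:170],(280,360))
cv2.imwrite("pics/d.png",np.hstack([a,b]))
```

```text
(array([0.5176, 0.3784, 0.1594]), 1312, np.float64(0.0016883582192842267))
```

View pics/d.png

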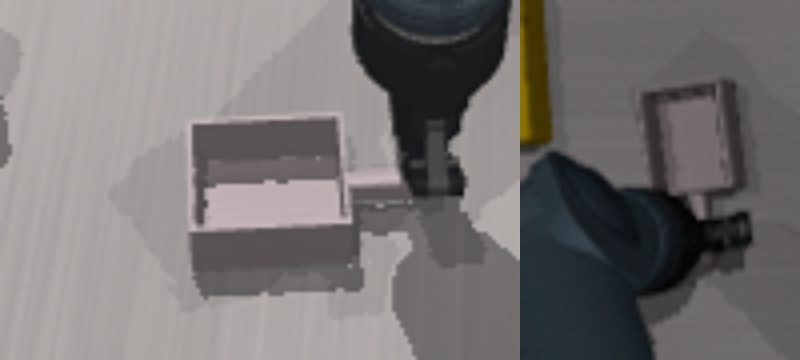

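Emit:
{"fn": "servo_tool", "kwargs": {"commands": [[[0,0,0.01,0,0,0],[0,0,0.02,0,0,0],[0,0,0.03,0,0,0],[0,0,0.03,0,0,0],[0,0,0.03,0,0,0]]]}}

```text
t: 4.85
eef_pos: [0.4388, 0.3658, 0.0464]
eef_rot: [[-0.987, -0.159, -0.0], [-0.159, 0.987, 0.0], [0.0, 0.0, -1.0]]
contact_force: [0.5, -0.4, 0.2]
grip_width: 0.0001
```

Run:
```python
from fit import *
s,d=arm.grab_frame("side");t,d2=arm.grab_frame("top")
np.set_printoptions(precision=4,suppress=True)
P=cloud("side",d).reshape(-1,3)
for dz in(0,.03):
    Q=P-np.array([0,0,dz]);Q=Q[np.hypot(P[:,0]-.53,P[:,1]-.38)<.08]
    print(fit(Q,PAN,[.5175,.3788,.16],lambda L:(L[:,2]>.006)&(L[:,0]>-.045)&(L[:,2]<.05)))
print(arm.get_state())
a=cv2.resize(s[310:420,230:350],(480,440),interpolation=cv2.INTER_CUBIC)
cv2.imwrite("pics/e.png",a)
```

```text
(array([0.5187, 0.3786, 0.1594]), 953, np.float64(0.001339388121912561))
(array([0.5177, 0.379 , 0.1445]), 359, np.float64(0.0008996335472359542))
{'t': 4.95, 'joints': array([-49.6213,  25.1452,   6.7621, 109.6963,  -4.0257,  45.4356,
        58.4614]), 'joint_vel': array([-0.0102,  0.2117, -0.0901, -0.0549, -0.0045,  0.0211, -0.0737]), 'tau': array([  0.0024, -40.1851,   1.9499, -19.4699,   0.0086,  -0.0038,
         0.    ]), 'eef_pos': array([0.4385, 0.3655, 0.0459]), 'eef_rot': array([[-0.9873, -0.1586, -0.0007],
       [-0.1586,  0.9873, -0.0006],
       [ 0.0008, -0.0005, -1.    ]]), 'contact_force': array([-0.1228,  0.56  , -0.9213]), 'torque': array([0.0127, 0.0081, 0.0062]), 'grip_width': 1.3570226840421315e-05}
```

View pics/e.png

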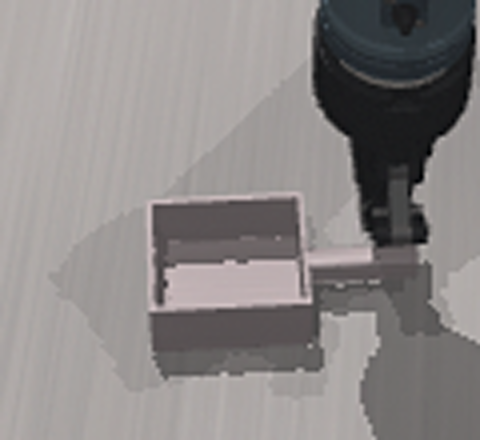

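Run:
```python
from fit import *
np.set_printoptions(precision=3,suppress=True)
for cam,o in(("side",(230,310)),("top",(0,0))):
    im,d=arm.grab_frame(cam);P=cloud(cam,d)
    x=np.array(arm.get_state()["eef_pos"])
    dark=(im.max(2)<75)&(np.hypot(P[...,0]-x[0],P[...,1]-x[1])<.06)&(P[...,2]>.03)&(P[...,2]<.2)
    for z0 in np.arange(.03,.13,.01):
        q=P[dark&(P[...,2]>=z0)&(P[...,2]<z0+.01)]
        if len(q):print(cam,round(z0,3),len(q),q.min(0),q.max(0),np.median(q,0))
    print("tcp px",(proj(cam,x)-o)*4,proj(cam,x))
```

```text
side 0.03 3 [0.425 0.358 0.031] [0.429 0.36  0.034] [0.427 0.359 0.032]
side 0.07 2 [0.447 0.372 0.072] [0.449 0.372 0.08 ] [0.448 0.372 0.076]
side 0.08 3 [0.449 0.366 0.087] [0.45  0.373 0.089] [0.45  0.372 0.089]
side 0.09 1 [0.45  0.369 0.09 ] [0.45  0.369 0.09 ] [0.45  0.369 0.09 ]
side 0.1 1 [0.426 0.375 0.109] [0.426 0.375 0.109] [0.426 0.375 0.109]
side 0.11 16 [0.438 0.374 0.112] [0.45  0.394 0.12 ] [0.446 0.38  0.117]
side 0.12 26 [0.426 0.378 0.12 ] [0.45  0.404 0.129] [0.442 0.384 0.124]
tcp px [379.367 240.071] [324.842 370.018]
top 0.03 23 [0.42  0.342 0.03 ] [0.493 0.402 0.039] [0.466 0.362 0.035]
top 0.04 9 [0.42  0.358 0.04 ] [0.484 0.405 0.046] [0.478 0.395 0.042]
top 0.07 2 [0.429 0.358 0.074] [0.429 0.36  0.078] [0.429 0.359 0.076]
top 0.11 1 [0.43  0.336 0.12 ] [0.43  0.336 0.12 ] [0.43  0.336 0.12 ]
top 0.12 4 [0.43  0.336 0.122] [0.436 0.35  0.129] [0.43  0.339 0.125]
tcp px [ 576.595 1039.406] [144.149 259.851]
```

Run:
```python
from fit import *
np.set_printoptions(precision=3,suppress=True)
im,d=arm.grab_frame("side");P=cloud("side",d)
c=cv2.resize(im[340:400,290:370],(800,600),interpolation=cv2.INTER_NEAREST)
for z in(.0459,.038):
    u=proj("side",[.4385,.3655,z]); cv2.circle(c,tuple(((u+.5-[290,340])*10).astype(int).tolist()),4,(0,0,255),-1)
boxes=PAN
from rect import boxes as bx
bx("side",c,PAN[-1:],[.5176,.3786,.1594],(0,255,0),10,np.array([290,340]))
cv2.imwrite("pics/f.png",c)
for r in range(350,384,2): print(r,[tuple((P[r,u]*1000).astype(int)) for u in (322,326,330)])
```

```text
350 [(np.int64(447), np.int64(386), np.int64(159)), (np.int64(439), np.int64(403), np.int64(188)), (np.int64(432), np.int64(402), np.int64(189))]
352 [(np.int64(446), np.int64(387), np.int64(153)), (np.int64(439), np.int64(404), np.int64(183)), (np.int64(431), np.int64(401), np.int64(179))]
354 [(np.int64(446), np.int64(383), np.int64(139)), (np.int64(439), np.int64(406), np.int64(179)), (np.int64(431), np.int64(402), np.int64(174))]
356 [(np.int64(446), np.int64(380), np.int64(127)), (np.int64(438), np.int64(407), np.int64(175)), (np.int64(431), np.int64(405), np.int64(171))]
358 [(np.int64(446), np.int64(380), np.int64(120)), (np.int64(438), np.int64(381), np.int64(121)), (np.int64(431), np.int64(406), np.int64(166))]
360 [(np.int64(445), np.int64(380), np.int64(111)), (np.int64(437), np.int64(384), np.int64(120)), (np.int64(430), np.int64(409), np.int64(165))]
362 [(np.int64(445), np.int64(397), np.int64(133)), (np.int64(438), np.int64(410), np.int64(158)), (np.int64(430), np.int64(413), np.int64(164))]
364 [(np.int64(445), np.int64(403), np.int64(137)), (np.int64(437), np.int64(4
[... 658 characters left out ...]
nt64(443), np.int64(367), np.int64(32)), (np.int64(435), np.int64(368), np.int64(34)), (np.int64(427), np.int64(366), np.int64(33))]
376 [(np.int64(443), np.int64(371), np.int64(31)), (np.int64(435), np.int64(372), np.int64(34)), (np.int64(426), np.int64(370), np.int64(31))]
378 [(np.int64(443), np.int64(372), np.int64(23)), (np.int64(434), np.int64(371), np.int64(24)), (np.int64(426), np.int64(369), np.int64(21))]
380 [(np.int64(442), np.int64(364), np.int64(0)), (np.int64(434), np.int64(364), np.int64(2)), (np.int64(425), np.int64(361), np.int64(-1))]
382 [(np.int64(442), np.int64(369), np.int64(0)), (np.int64(434), np.int64(369), np.int64(2)), (np.int64(425), np.int64(366), np.int64(-1))]
```

View pics/f.png

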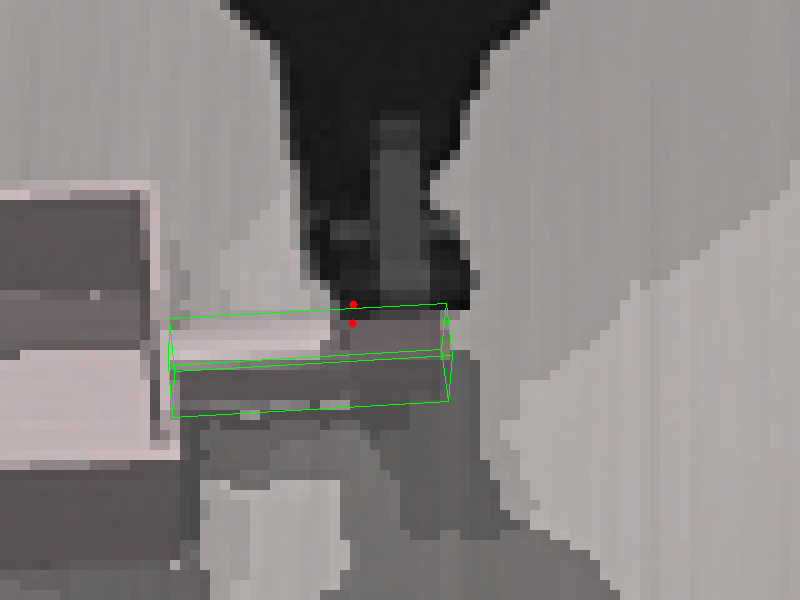

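```bash
cat > prof.py <<'E'
from fit import *
im,d=arm.grab_frame("top");P=cloud("top",d);s=arm.get_state();u=proj("top",s["eef_pos"]);print(s["grip_width"],s["eef_pos"],u)
for r in range(252,268,3):
    print(r,[(c,int(im[r,c].max()),*(P[r,c]*1000).astype(int).tolist()) for c in range(130,166,3)])
cv2.imwrite("pics/top_now_%.2f.png"%s["t"],im)
im,d=arm.grab_frame("side");cv2.imwrite("pics/side_now_%.2f.png"%s["t"],im)
E
python3 prof.py
```

```text
0.00015630573589594827 [0.43864089 0.36562611 0.04591354] [144.11381826 259.81423983]
252 [(130, 36, 460, 339, 266), (133, 20, 460, 338, 244), (136, 11, 460, 337, 223), (139, 35, 462, 394, 4), (142, 71, 462, 376, 33), (145, 130, 462, 366, 35), (148, 83, 462, 367, -1), (151, 83, 462, 359, -4), (154, 92, 462, 348, 0), (157, 109, 462, 339, -1), (160, 109, 462, 329, -2), (163, 100, 462, 320, 0)]
255 [(130, 40, 452, 336, 277), (133, 29, 452, 332, 265), (136, 16, 452, 331, 240), (139, 3, 452, 331, 215), (142, 10, 452, 331, 188), (145, 7, 453, 339, 128), (148, 48, 453, 324, 151), (151, 18, 452, 313, 162), (154, 28, 452, 306, 155), (157, 111, 453, 337, 4), (160, 111, 453, 330, -3), (163, 103, 453, 319, 0)]
258 [(130, 33, 445, 333, 284), (133, 41, 445, 332, 262), (136, 20, 444, 331, 241), (139, 9, 444, 329, 222), (142, 6, 444, 329, 193), (145, 39, 444, 328, 169), (148, 37, 444, 320, 166), (151, 32, 444, 313, 161), (154, 25, 444, 305, 158), (157, 93, 443, 337, 2), (160, 96, 443, 328, 0), (163, 95, 443, 319, 0)]
261 [(130, 32, 437, 333, 284), (133, 37, 437, 331, 265), (136, 18, 437, 331, 240), (139, 7, 436, 330, 217), (142, 7, 436, 330, 190), (145, 13, 436, 326, 175), (148, 21, 436, 325, 149), (151, 19, 436, 314, 157), (154, 45, 436, 306, 156), (157, 93, 434, 338, -2), (160, 94, 434, 327, 5), (163, 95, 434, 318, 3)]
264 [(130, 33, 429, 335, 276), (133, 31, 429, 331, 263), (136, 15, 429, 332, 237), (139, 10, 428, 329, 217), (142, 42, 425, 386, -5), (145, 62, 425, 364, 39), (148, 43, 425, 359, 23), (151, 53, 425, 358, -5), (154, 98, 425, 348, -2), (157, 96, 425, 338, 0), (160, 96, 425, 329, -4), (163, 94, 425, 318, 2)]
267 [(130, 47, 422, 334, 280), (133, 22, 421, 334, 253), (136, 7, 421, 332, 233), (139, 12, 420, 332, 210), (142, 56, 415, 383, 4), (145, 54, 416, 366, 29), (148, 52, 415, 366, -1), (151, 54, 415, 355, 2), (154, 97, 415, 348, -6), (157, 99, 415, 337, 0), (160, 97, 415, 329, -4), (163, 97, 415, 318, 0)]
```

Emit:
{"fn": "servo_tool", "kwargs": {"commands": [[[0,0,0.02,0,0,0],[0,0,0.04,0,0,0],[0,0,0.04,0,0,0],[0,0,0.04,0,0,0],[0,0,0.04,0,0,0],[0,0,0.04,0,0,0]]], "hand": 0.6}}

```text
t: 5.95
eef_pos: [0.4384, 0.3653, 0.0854]
eef_rot: [[-0.987, -0.159, -0.001], [-0.159, 0.987, -0.001], [0.001, -0.001, -1.0]]
contact_force: [-0.2, 0.5, 0.5]
grip_width: 0.0513
```

```bash
python3 prof.py; ls pics
python3 - <<'E'
import cv2,glob,numpy as np
f=sorted(glob.glob("pics/top_now*"));g=sorted(glob.glob("pics/side_now*"))
row=lambda fs,r,c:np.hstack([cv2.resize(cv2.imread(x)[r:r+75,c:c+100],(400,300),interpolation=cv2.INTER_CUBIC) for x in fs])
cv2.imwrite("pics/g.png",cv2.convertScaleAbs(np.vstack([row(f,215,90),row(g,330,270)]),alpha=1.5))
E
```

```text
0.051402436158106406 [0.43845352 0.36545883 0.08556369] [140.34402465 259.98864235]
252 [(130, 14, 460, 337, 274), (133, 7, 460, 337, 249), (136, 92, 462, 405, -1), (139, 92, 462, 396, -2), (142, 69, 462, 377, 29), (145, 138, 462, 365, 38), (148, 37, 462, 367, -1), (151, 62, 462, 358, -4), (154, 108, 462, 348, 0), (157, 107, 462, 340, -5), (160, 107, 462, 329, 0), (163, 106, 462, 321, -4)]
255 [(130, 20, 452, 334, 283), (133, 8, 452, 331, 266), (136, 5, 452, 331, 240), (139, 14, 452, 329, 220), (142, 5, 452, 335, 172), (145, 19, 452, 331, 159), (148, 30, 452, 307, 215), (151, 24, 452, 301, 206), (154, 110, 453, 346, 4), (157, 109, 453, 339, -1), (160, 108, 453, 328, 1), (163, 107, 453, 320, -1)]
258 [(130, 23, 445, 335, 279), (133, 10, 445, 329, 271), (136, 11, 445, 329, 248), (139, 19, 444, 331, 214), (142, 70, 444, 322, 218), (145, 66, 444, 314, 215), (148, 39, 444, 306, 215), (151, 31, 444, 298, 217), (154, 111, 443, 348, -2), (157, 109, 443, 339, -3), (160, 103, 443, 329, -3), (163, 93, 443, 319, 0)]
261 [(130, 23, 437, 331, 289), (133, 8, 437, 328, 274), (136, 11, 437, 329, 248)
[... 278 characters left out ...]
270), (136, 9, 429, 328, 248), (139, 8, 428, 339, 186), (142, 27, 428, 333, 178), (145, 64, 425, 365, 34), (148, 43, 425, 359, 23), (151, 91, 425, 354, 6), (154, 97, 425, 346, 1), (157, 94, 425, 337, 2), (160, 97, 425, 328, 0), (163, 95, 425, 319, -1)]
267 [(130, 18, 422, 334, 280), (133, 8, 421, 332, 260), (136, 57, 415, 404, -4), (139, 68, 415, 394, -1), (142, 57, 415, 385, -1), (145, 53, 416, 365, 35), (148, 53, 415, 366, -2), (151, 79, 415, 357, -3), (154, 98, 415, 346, 0), (157, 99, 415, 338, -3), (160, 98, 415, 329, -5), (163, 97, 415, 318, 2)]
a.png
b.png
c.png
d.png
e.png
f.png
side0.npy
side0.png
side_now_5.15.png
side_now_6.00.png
top0.npy
top0.png
top_now_5.15.png
top_now_6.00.png
```

View pics/g.png

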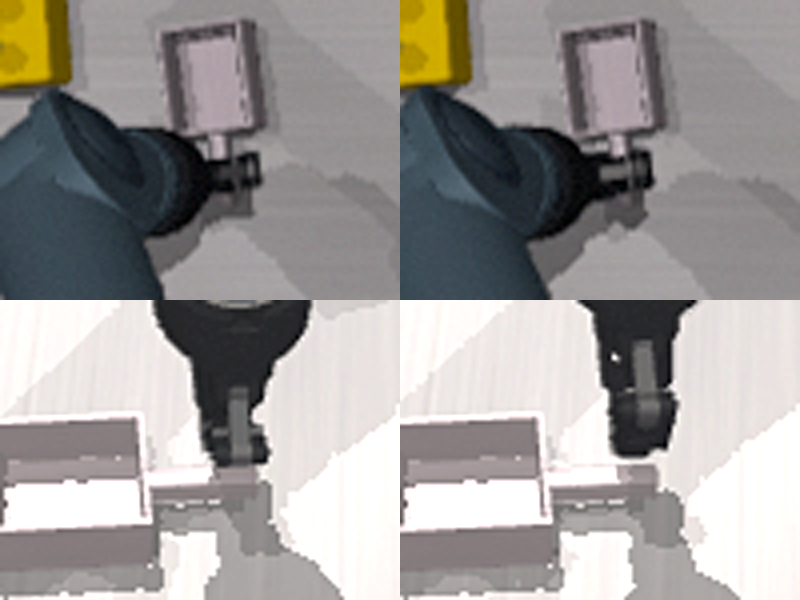

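Emit:
{"fn": "servo_tool", "kwargs": {"commands": [[[-0.02,-0.05,0,0,0,0],[-0.02,-0.06,0,0,0,0],[-0.02,-0.06,-0.03,0,0,0],[-0.02,-0.06,-0.06,0,0,0],[-0.02,-0.06,-0.066,0,0,0],[-0.02,-0.06,-0.066,0,0,0]]], "hand": 0}}

```text
t: 6.8
eef_pos: [0.4191, 0.3062, 0.0204]
eef_rot: [[-0.987, -0.159, 0.0], [-0.159, 0.987, 0.0], [-0.0, 0.0, -1.0]]
contact_force: [-0.1, -0.3, -0.2]
grip_width: 0.0002
```

Run:
```python
from fit import *
np.set_printoptions(precision=3,suppress=True)
s=arm.get_state();x=np.array(s["eef_pos"]);print(x,s["grip_width"],s["contact_force"])
out=[]
for cam in("side","top"):
    im,d=arm.grab_frame(cam);P=cloud(cam,d);u=proj(cam,x).astype(int)
    m=(np.hypot(P[...,0]-x[0],P[...,1]-x[1])<.1)&(P[...,2]>.012)
    q=P[m];k=np.argsort(q[:,2])[:400:25];print(cam,u,q[k])
    c0=max(0,u[0]-40);r0=min(max(0,u[1]-35),345)
    c=cv2.resize(im[r0:r0+75,c0:c0+80],(400,375),interpolation=cv2.INTER_CUBIC)
    for z in(0,-.008):
        p=(proj(cam,x+[0,0,z])-[c0,r0])*5;cv2.circle(c,tuple(p.astype(int).tolist()),3,(0,0,255),-1)
    out.append(cv2.convertScaleAbs(c,alpha=1.4))
cv2.imwrite("pics/hh.png",np.hstack(out))
```

```text
[0.419 0.306 0.02 ] 0.00017278201234072505 [-0.113 -0.3   -0.183]
side [334 352] [[0.51  0.347 0.012]
 [0.439 0.371 0.017]
 [0.435 0.372 0.02 ]
 [0.497 0.347 0.023]
 [0.454 0.374 0.025]
 [0.456 0.374 0.028]
 [0.471 0.376 0.03 ]
 [0.425 0.359 0.032]
 [0.475 0.374 0.033]
 [0.51  0.345 0.034]
 [0.446 0.369 0.034]
 [0.476 0.368 0.035]
 [0.495 0.347 0.036]
 [0.501 0.344 0.039]
 [0.479 0.377 0.043]
 [0.497 0.345 0.046]]
top [165 266] [[0.478 0.355 0.012]
 [0.472 0.368 0.03 ]
 [0.481 0.342 0.038]
 [0.49  0.343 0.047]
 [0.436 0.265 0.128]
 [0.433 0.255 0.136]
 [0.422 0.25  0.141]
 [0.431 0.269 0.158]
 [0.393 0.28  0.178]
 [0.407 0.272 0.188]
 [0.418 0.269 0.202]
 [0.423 0.273 0.211]
 [0.394 0.282 0.215]
 [0.453 0.299 0.218]
 [0.445 0.283 0.234]
 [0.45  0.291 0.245]]
```

View pics/hh.png

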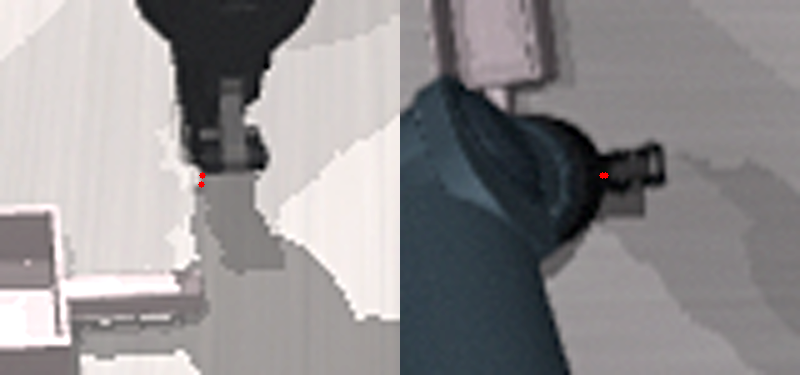

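Emit:
{"fn": "servo_tool", "kwargs": {"commands": [[[0,0,-0.006,0,0,0],[0,0,-0.01,0,0,0],[0,0,-0.01,0,0,0]]]}}

```text
t: 7.28
eef_pos: [0.4186, 0.3056, 0.01]
eef_rot: [[-0.987, -0.159, -0.001], [-0.159, 0.987, -0.0], [0.001, -0.0, -1.0]]
contact_force: [-1.4, -1.1, -0.2]
grip_width: 0.0003
```

Emit:
{"fn": "servo_tool", "kwargs": {"commands": [[[0,0,-0.002,0,0,0],[0,0,-0.004,0,0,0],[0,0,-0.004,0,0,0]]]}}

```text
t: 7.65
eef_pos: [0.4187, 0.3057, 0.0061]
eef_rot: [[-0.987, -0.159, -0.0], [-0.159, 0.987, -0.0], [0.0, -0.0, -1.0]]
contact_force: [-0.8, 0.5, 0.6]
grip_width: -0.0001
```

Emit:
{"fn": "servo_tool", "kwargs": {"commands": [[[0,0,-0.002,0,0,0],[0,0,-0.004,0,0,0],[0,0,-0.004,0,0,0]]]}}

```text
t: 8.02
eef_pos: [0.4187, 0.3057, 0.002]
eef_rot: [[-0.987, -0.159, -0.0], [-0.159, 0.987, -0.0], [0.0, -0.0, -1.0]]
contact_force: [0.7, -0.7, -0.3]
grip_width: -0.0001
```

Emit:
{"fn": "servo_tool", "kwargs": {"commands": [[[0,0,-0.002,0,0,0],[0,0,-0.004,0,0,0],[0,0,-0.004,0,0,0]]]}}

```text
t: 8.4
eef_pos: [0.4187, 0.3057, -0.002]
eef_rot: [[-0.987, -0.159, -0.0], [-0.159, 0.987, -0.0], [0.0, -0.0, -1.0]]
contact_force: [0.7, 0.3, -0.5]
grip_width: -0.0002
```

Emit:
{"fn": "servo_tool", "kwargs": {"commands": [[[0,0,-0.002,0,0,0],[0,0,-0.004,0,0,0],[0,0,-0.004,0,0,0]]]}}

```text
t: 8.78
eef_pos: [0.4187, 0.3057, -0.006]
eef_rot: [[-0.987, -0.159, -0.0], [-0.159, 0.987, -0.0], [0.0, -0.0, -1.0]]
contact_force: [-0.6, 0.1, 0.1]
grip_width: -0.0001
```

Emit:
{"fn": "servo_tool", "kwargs": {"commands": [[[0,0,-0.002,0,0,0],[0,0,-0.004,0,0,0],[0,0,-0.004,0,0,0]]]}}

```text
t: 9.15
eef_pos: [0.4187, 0.3057, -0.01]
eef_rot: [[-0.987, -0.159, -0.0], [-0.159, 0.987, -0.0], [0.0, -0.0, -1.0]]
contact_force: [0.0, -0.2, -0.5]
grip_width: 0.0
```

Emit:
{"fn": "servo_tool", "kwargs": {"commands": [[[0,0,-0.002,0,0,0],[0,0,-0.004,0,0,0],[0,0,-0.004,0,0,0]]]}}

```text
t: 9.52
eef_pos: [0.4187, 0.3057, -0.014]
eef_rot: [[-0.987, -0.159, -0.0], [-0.159, 0.987, -0.0], [0.0, -0.0, -1.0]]
contact_force: [-0.9, -0.1, 0.4]
grip_width: -0.0001
```

Emit:
{"fn": "servo_tool", "kwargs": {"commands": [[[0,0,-0.002,0,0,0],[0,0,-0.004,0,0,0],[0,0,-0.004,0,0,0]]]}}

```text
t: 9.9
eef_pos: [0.4186, 0.3057, -0.018]
eef_rot: [[-0.987, -0.159, -0.0], [-0.159, 0.987, -0.0], [0.0, -0.0, -1.0]]
contact_force: [0.0, 0.6, 0.7]
grip_width: 0.0001
```

Emit:
{"fn": "servo_tool", "kwargs": {"commands": [[[0,0,-0.002,0,0,0],[0,0,-0.004,0,0,0],[0,0,-0.004,0,0,0]]]}}

```text
t: 10.28
eef_pos: [0.4189, 0.3059, -0.0209]
eef_rot: [[-0.987, -0.158, -0.0], [-0.158, 0.987, -0.0], [0.001, -0.0, -1.0]]
contact_force: [-1.7, -1.5, 8.1]
grip_width: -0.0003
```

Run:
```python
from fit import *
np.set_printoptions(precision=3,suppress=True)
s=arm.get_state();x=np.array(s["eef_pos"]);print(x,s["contact_force"])
ax=np.array(s["eef_rot"])
A=[]
for cam in("side","top"):
    im,d=arm.grab_frame(cam);P=cloud(cam,d).reshape(-1,3)
    L=(P-x)@ax; A.append(L)
L=np.vstack(A);L=L[(abs(L[:,0])<.06)&(abs(L[:,1])<.08)&(L[:,2]<-.03+0)]
for z in np.arange(-.03,-.22,-.01):
    q=L[(L[:,2]<=z)&(L[:,2]>z-.01)]
    if len(q)>3: print(round(z,3),len(q),"x",np.percentile(q[:,0],[3,97]),"y",np.percentile(q[:,1],[3,50,97]))
```

```text
[ 0.419  0.306 -0.021] [-1.717 -1.487  8.078]
-0.03 26 x [-0.056  0.001] y [-0.02   0.06   0.062]
-0.04 49 x [-0.057 -0.01 ] y [0.005 0.062 0.063]
-0.05 142 x [-0.058 -0.011] y [0.051 0.058 0.064]
-0.06 8 x [-0.014 -0.008] y [-0.016  0.01   0.013]
-0.07 28 x [-0.013  0.002] y [0.002 0.014 0.029]
-0.08 19 x [-0.018  0.014] y [-0.032  0.014  0.033]
-0.09 22 x [-0.018  0.012] y [-0.037  0.015  0.047]
-0.1 53 x [-0.016  0.014] y [-0.056  0.041  0.06 ]
-0.11 138 x [-0.016  0.013] y [-0.059  0.05   0.062]
-0.12 77 x [-0.02   0.014] y [-0.048  0.037  0.049]
-0.13 53 x [-0.012  0.009] y [-0.041  0.036  0.041]
-0.14 33 x [-0.01   0.008] y [-0.037  0.036  0.038]
-0.15 97 x [-0.037  0.029] y [-0.037  0.032  0.037]
-0.16 119 x [-0.038  0.032] y [-0.036  0.029  0.037]
-0.17 118 x [-0.037  0.03 ] y [-0.036  0.031  0.038]
-0.18 144 x [-0.036  0.031] y [-0.036  0.029  0.037]
-0.19 245 x [-0.037  0.032] y [-0.035  0.021  0.035]
-0.2 48 x [-0.035  0.026] y [-0.033  0.029  0.035]
-0.21 153 x [-0.035  0.028] y [-0.034  0.028  0.036]
```

Emit:
{"fn": "servo_tool", "kwargs": {"commands": [[[0,0,0.04,0,0,0],[0,0,0.08,0,0,0],[0.02,0.06,0.08,0,0,0],[0.02,0.06,0.08,0,0,0],[0.02,0.06,0.08,0,0,0],[0.02,0.06,0.045,0,0,0],[0.02,0.06,0.01,0,0,0],[0.02,0.06,0.01,0,0,0],[0.02,0.06,0.01,0,0,0]]], "hand": 0.6}}

```text
t: 11.5
eef_pos: [0.4393, 0.3651, -0.0112]
eef_rot: [[-0.988, -0.158, 0.0], [-0.158, 0.988, -0.0], [-0.0, -0.0, -1.0]]
contact_force: [0.1, 0.8, -0.2]
grip_width: 0.051
```

Emit:
{"fn": "servo_tool", "kwargs": {"commands": [[[0,0,0,0,0,0],[0,0,0,0,0,0],[0,0,0,0,0,0],[0,0,0,0,0,0],[0,0,0,0,0,0],[0,0,0,0,0,0]]], "hand": 0, "grip_force": 50}}

```text
t: 12.25
eef_pos: [0.4396, 0.3665, -0.0104]
eef_rot: [[-0.987, -0.158, 0.001], [-0.158, 0.987, 0.001], [-0.001, 0.001, -1.0]]
contact_force: [-1.0, -1.3, 6.0]
grip_width: 0.0106
```

Emit:
{"fn": "servo_tool", "kwargs": {"commands": [[[0,0,0.03,0,0,0],[0,0,0.06,0,0,0],[0,0,0.08,0,0,0],[0,0,0.08,0,0,0],[0,0,0.08,0,0,0]]]}}

```text
t: 12.88
eef_pos: [0.4379, 0.3651, 0.0671]
eef_rot: [[-0.987, -0.159, -0.002], [-0.159, 0.987, -0.001], [0.002, -0.001, -1.0]]
contact_force: [0.1, -0.5, -2.0]
grip_width: 0.0113
```

```bash
cat > panfit.py <<'E'
from fit import *
def panfit3(x0,cams=("side","top")):
    P=[]
    for c in cams:
        im,d=arm.grab_frame(c);P.append(cloud(c,d).reshape(-1,3))
    P=np.vstack(P);best=None
    x=np.array(x0,float) # x,y,yaw,z,pitch
    from scipy.spatial.transform import Rotation as Ro
    def L(Q,x): return (Q-[x[0],x[1],x[3]])@Ro.from_euler("ZY",[x[2],x[4]]).as_matrix()
    for tol in(.02,.015,.01,.008,.006):
        l=L(P,x);D=lambda l:np.min([abs(sdf(l,*b)) for b in PAN[:5]],0)
        m=(np.linalg.norm(l,axis=1)<.08)&(l[:,0]>-.043);Q=P[m];Q=Q[(D(L(Q,x))<tol)&(L(Q,x)[:,2]<.05)&(Q[:,2]>.006)]
        x=least_squares(lambda x:D(L(Q,x)),x,loss="soft_l1",f_scale=.002).x
    return x,len(Q),np.sqrt((D(L(Q,x))**2).mean())
E
python3 - <<'E'
from panfit import *
np.set_printoptions(precision=4,suppress=True)
print(panfit3([.5176,.3786,.159,.08,0]),panfit3([.5176,.3786,.159,.08,0],("side",)));s=arm.get_state();print(s["eef_pos"],s["contact_force"],s["grip_width"])
E
```

```text
(array([0.5159, 0.3779, 0.1585, 0.0784, 0.0004]), 2407, np.float64(0.0011716255417842662)) (array([0.5167, 0.3773, 0.1526, 0.0784, 0.0005]), 1667, np.float64(0.0009899253555135227))
[0.4378 0.3649 0.0667] [-0.1752 -0.1676 -0.7824] 0.010962061847853203
```

Emit:
{"fn": "servo_tool", "kwargs": {"commands": [[[-0.004,-0.04,0,0,0,-0.06],[-0.007,-0.09,0,0,0,-0.13],[-0.01,-0.14,0,0,0,-0.2],[-0.014,-0.19,0,0,0,-0.27],[-0.017,-0.24,0,0,0,-0.33],[-0.02,-0.28,0,0,0,-0.39],[-0.021,-0.302,-0.02,0,0,-0.417],[-0.021,-0.302,-0.05,0,0,-0.417],[-0.021,-0.302,-0.06,0,0,-0.417],[-0.021,-0.302,-0.06,0,0,-0.417],[-0.021,-0.302,-0.06,0,0,-0.417]]]}}

```text
t: 14.4
eef_pos: [0.4187, 0.0644, 0.0089]
eef_rot: [[-0.967, 0.254, 0.001], [0.254, 0.967, 0.0], [-0.001, 0.001, -1.0]]
contact_force: [0.4, -0.5, -1.5]
grip_width: 0.0112
```

Run:
```python
from panfit import *
np.set_printoptions(precision=4,suppress=True)
s=arm.get_state();print(s["eef_pos"],s["contact_force"],s["grip_width"])
for c in(("side","top"),("side",),("top",)):
    x,n,e=panfit3([.494,.0422,-.258,.02,0],c);print(c,x,n,e,loc(np.array([[x[0],x[1],0]]),[.6195,.009,-.258]))
```

```text
[0.4187 0.0644 0.0089] [ 0.4466 -0.4568 -1.5006] 0.011191362678507672
('side', 'top') [ 0.496   0.045  -0.2631  0.0208  0.0035] 1642 0.0013285044371465697 [[-0.1286  0.0033  0.    ]]
('side',) [ 0.4965  0.0449 -0.2513  0.0211 -0.0069] 1084 0.0011486286021160155 [[-0.1281  0.0034  0.    ]]
('top',) [ 0.4937  0.0427 -0.2559  0.0208  0.0017] 575 0.001802936790941731 [[-0.1303  0.0005  0.    ]]
```

Emit:
{"fn": "servo_tool", "kwargs": {"commands": [[[0.01,-0.003,0,0,0,0],[0.025,-0.007,0,0,0,0],[0.04,-0.012,0,0,0,0],[0.055,-0.016,0,0,0,0],[0.0675,-0.0195,0,0,0,0],[0.0675,-0.0195,0,0,0,0],[0.0675,-0.0195,0,0,0,0]]]}}

```text
t: 15.48
eef_pos: [0.4846, 0.0443, 0.008]
eef_rot: [[-0.967, 0.255, -0.002], [0.255, 0.967, -0.0], [0.001, -0.0, -1.0]]
contact_force: [-0.0, 0.1, -1.6]
grip_width: 0.011
```

Run:
```python
from panfit import *
np.set_printoptions(precision=4,suppress=True)
s=arm.get_state();print(s["eef_pos"],s["contact_force"],s["grip_width"])
for c in(("side","top"),("side",),("top",)):
    x,n,e=panfit3([.563,.0245,-.258,.02,0],c);print(c,x,n,e,loc(np.array([[x[0],x[1],0]]),[.6195,.009,-.258]))
```

```text
[0.4846 0.0443 0.008 ] [-0.007   0.0931 -1.6012] 0.01101857843192903
('side', 'top') [ 0.5622  0.0249 -0.2588  0.0196 -0.0017] 1215 0.0012524679180403388 [[-0.0595  0.0008  0.    ]]
('side',) [ 0.5617  0.0249 -0.2606  0.0197  0.0043] 1045 0.0011446274180664726 [[-0.0599  0.0006  0.    ]]
('top',) [ 0.5763  0.0089 -0.5959  0.0142  0.1793] 171 0.0024308087446098573 [[-0.0417 -0.0111  0.    ]]
```

Emit:
{"fn": "servo_tool", "kwargs": {"commands": [[[0,0,-0.01,0,0,0],[0,0,-0.016,0,0,0],[0,0,-0.0195,0,0,0],[0,0,-0.0195,0,0,0],[0,0,-0.0195,0,0,0]]]}}

```text
t: 16.3
eef_pos: [0.4841, 0.0444, -0.011]
eef_rot: [[-0.967, 0.255, -0.003], [0.255, 0.967, 0.0], [0.003, -0.0, -1.0]]
contact_force: [-4.6, 0.7, 7.5]
grip_width: 0.0109
```

Emit:
{"fn": "servo_tool", "kwargs": {"commands": [[[0,0,0,0,0,0],[0,0,0,0,0,0],[0,0,0,0,0,0],[0,0,0.03,0,0,0],[0,0,0.06,0,0,0],[-0.02,0.005,0.1,0,0,0],[-0.02,0.005,0.15,0,0,0],[-0.02,0.005,0.2,0,0,0],[-0.02,0.005,0.25,0,0,0],[-0.02,0.005,0.28,0,0,0],[-0.02,0.005,0.28,0,0,0]]], "hand": 0.5}}

```text
t: 17.68
eef_pos: [0.4675, 0.0496, 0.2716]
eef_rot: [[-0.967, 0.255, 0.006], [0.255, 0.967, 0.002], [-0.006, 0.004, -1.0]]
contact_force: [0.3, 0.1, -0.1]
grip_width: 0.0428
```

Run:
```python
from panfit import *
np.set_printoptions(precision=4,suppress=True)
s=arm.get_state();print(s["eef_pos"],s["contact_force"],s["grip_width"],s["joints"])
for c in(("side","top"),("side",)):
    x,n,e=panfit3([.563,.0245,-.258,.0,0],c);print(c,x,n,e,loc(np.array([[x[0],x[1],0]]),[.6195,.009,-.258]))
```

```text
[0.4675 0.0496 0.2716] [ 0.3005  0.1313 -0.1326] 0.04278237747177168 [-32.9693  -2.1827  21.571  112.2425   0.7973  69.4038  63.5302]
('side', 'top') [ 0.5689  0.0235 -0.2593  0.0062 -0.1195] 815 0.0019869195786203263 [[-0.0526  0.0011  0.    ]]
('side',) [ 0.572   0.0227 -0.2499  0.0061 -0.1491] 746 0.002013984564437964 [[-0.0494  0.0012  0.    ]]
```

Run:
```python
from rect import *
from panfit import *
x0=[.6195,.009,-.258]
ims=[]
for cam,(r,c,h,w) in(("side",(180,225,90,120)),("top",(170,215,90,120))):
    im,d=arm.grab_frame(cam)
    a=cv2.convertScaleAbs(cv2.resize(im[r:r+h,c:c+w],None,fx=3.33,fy=3.33,interpolation=cv2.INTER_CUBIC),alpha=1.4)
    b=a.copy();boxes(cam,b,PAN,[.5634,.0245,-.258],(0,0,255),3.33,np.array([c,r]));ims.append(np.vstack([a,b]))
cv2.imwrite("pics/i.png",np.hstack(ims))
P=cloud("side",arm.grab_frame("side")[1]).reshape(-1,3)
L=loc(P,x0);m=(abs(L[:,1])<.034)&(L[:,0]<-.0)&(L[:,0]>-.17)&(L[:,2]<.09)
L=L[m]
for a in np.arange(-.17,-.0,.01):
    q=L[(L[:,0]>=a)&(L[:,0]<a+.01)]; w=q[abs(q[:,1])>.027];h=q[abs(q[:,1])<.006]
    print(round(a,2),len(q),"wall top",np.round(np.percentile(w[:,2],97),3) if len(w)>3 else None,"mid max",np.round(np.percentile(h[:,2],[10,50,97]),3) if len(h)>3 else None)
```

```text
-0.17 87 wall top 0.005 mid max [-0.001  0.001  0.031]
-0.16 94 wall top 0.006 mid max [-0.002  0.021  0.034]
-0.15 80 wall top 0.004 mid max [-0.002  0.02   0.036]
-0.14 80 wall top 0.005 mid max [-0.001  0.019  0.036]
-0.13 79 wall top 0.003 mid max [-0.002  0.017  0.036]
-0.12 74 wall top 0.003 mid max [0.001 0.022 0.037]
-0.11 155 wall top 0.05 mid max [0.002 0.026 0.047]
-0.1 68 wall top 0.046 mid max None
-0.09 106 wall top 0.047 mid max None
-0.08 101 wall top 0.046 mid max None
-0.07 107 wall top 0.046 mid max None
-0.06 104 wall top 0.046 mid max None
-0.05 109 wall top 0.045 mid max None
-0.04 108 wall top 0.047 mid max None
-0.03 157 wall top 0.047 mid max [0.013 0.029 0.048]
-0.02 62 wall top 0.045 mid max [0.032 0.063 0.087]
-0.01 68 wall top 0.014 mid max [0.009 0.012 0.081]
```

View pics/i.png

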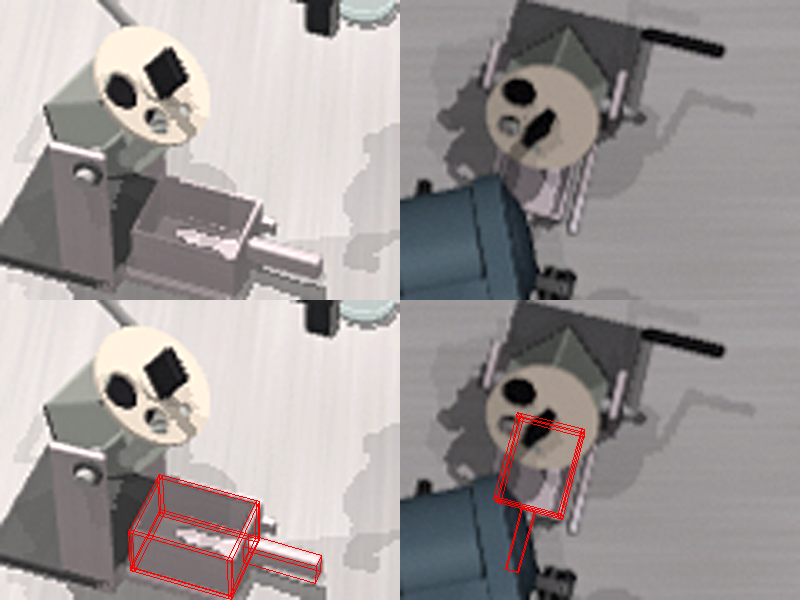

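```bash
cat > kn.py <<'E'
from rect import *
from scipy.spatial.transform import Rotation as Ro
X=[.6195,.0086,-.259]
def target(d,tw): # TCP_rep at pivot+d*n, jaw twist tw from stand y about n
    R,t,n,m,e2=basis(X)
    p=t+[0,0,.135]+d*n
    y=Ro.from_rotvec(tw*n).apply(R[:,1]); z=-n
    return p,np.stack([np.cross(y,z),y,z],1)
def delta(d,tw):
    s=arm.get_state();p,Rt=target(d,tw)
    return p-s["eef_pos"],Ro.from_matrix(Rt@np.array(s["eef_rot"]).T).as_rotvec()
E
python3 - <<'E'
from kn import *
np.set_printoptions(precision=4,suppress=True)
print(delta(.1365,-.62))
E
```

```text
(array([ 0.0796, -0.0204, -0.0202]), array([ 0.0322, -0.6233, -0.6013]))
```

Emit:
{"fn": "servo_tool", "kwargs": {"commands": [[[0,0,0.02,0.005,-0.1,-0.1],[0,0,0.02,0.01,-0.2,-0.2],[0.01,0,0.02,0.016,-0.31,-0.3],[0.02,-0.005,0.02,0.021,-0.415,-0.4],[0.04,-0.01,0.01,0.026,-0.52,-0.5],[0.06,-0.015,0,0.032,-0.623,-0.601],[0.08,-0.02,-0.02,0.032,-0.623,-0.601],[0.08,-0.02,-0.02,0.032,-0.623,-0.601],[0.08,-0.02,-0.02,0.032,-0.623,-0.601],[0.08,-0.02,-0.02,0.032,-0.623,-0.601]]]}}

```text
t: 19.23
eef_pos: [0.5456, 0.0296, 0.2496]
eef_rot: [[-0.494, 0.667, 0.558], [0.732, 0.665, -0.147], [-0.469, 0.336, -0.817]]
contact_force: [-0.5, 0.5, -0.3]
grip_width: 0.0426
```

```bash
cat > tprof.py <<'E'
from kn import *
np.set_printoptions(precision=4,suppress=True)
s=arm.get_state();x=np.array(s["eef_pos"]);ax=np.array(s["eef_rot"]);print(x,s["joints"],s["grip_width"],s["contact_force"])
L=[]
for cam in("side","top"):
    im,d=arm.grab_frame(cam);L.append((cloud(cam,d).reshape(-1,3)-x)@ax)
    cv2.imwrite(f"pics/{cam}_k.png",im)
for i,l in enumerate(L):
    l=l[(abs(l[:,0])<.07)&(abs(l[:,1])<.08)]
    for z in np.arange(-.0,-.2,-.01):
        q=l[(l[:,2]<=z)&(l[:,2]>z-.01)]
        if len(q)>3: print("side top".split()[i],round(z,3),len(q),"x",np.percentile(q[:,0],[3,50,97]),"y",np.percentile(q[:,1],[3,50,97]))
E
python3 tprof.py; python3 -c "
from kn import *
print(delta(.1365,-.62))"
```

```text
[0.5456 0.0296 0.2496] [-23.2357  -9.3679   3.5914 129.4687  35.764   34.9448  -5.0911] 0.042554280788059395 [-0.5101  0.5066 -0.3301]
side -0.02 22 x [-0.0088  0.0037  0.0103] y [-0.0247 -0.0212  0.0295]
side -0.03 55 x [-0.0082  0.004   0.0103] y [-0.0243  0.0273  0.0365]
side -0.04 47 x [-0.0094  0.0046  0.0106] y [-0.0231  0.0288  0.0372]
side -0.05 36 x [-0.0087  0.0064  0.0102] y [-0.0245 -0.019   0.0354]
side -0.06 26 x [-0.0008  0.0098  0.0121] y [-0.0326 -0.022   0.0504]
side -0.07 71 x [-0.0093  0.0079  0.0127] y [-0.0471  0.0486  0.055 ]
side -0.08 58 x [-0.0103  0.0101  0.0139] y [-0.0513  0.0303  0.058 ]
side -0.09 84 x [-0.011   0.0098  0.0164] y [-0.0474  0.028   0.0613]
side -0.1 78 x [-0.016   0.0103  0.0169] y [-0.0196  0.0268  0.0642]
side -0.11 86 x [-0.0154  0.0101  0.0187] y [-0.0103  0.035   0.0682]
side -0.12 156 x [-0.0118  0.0042  0.0185] y [0.0012 0.0489 0.0684]
side -0.13 69 x [-0.0085  0.0045  0.011 ] y [0.0179 0.038  0.0456]
side -0.14 41 x [-0.0106  0.0033  0.0343] y [0.0073 0.0363 0.0399]
side -0.15 116 x [-0.0268  0.0113  0.036 ] y [0.0012 0.0329 0.03
[... 918 characters left out ...]
-0.0188 -0.0106  0.0016] y [-0.059   0.0213  0.0643]
top -0.12 184 x [-0.0196 -0.0035  0.0109] y [-0.0632  0.0237  0.0663]
top -0.13 35 x [-0.0117 -0.0077  0.005 ] y [-0.0395  0.0375  0.0459]
top -0.14 15 x [-0.0106 -0.0065  0.0055] y [0.031  0.0379 0.0398]
top -0.15 57 x [-0.0371 -0.0295  0.0021] y [-0.0231  0.0177  0.0377]
top -0.16 84 x [-0.0381 -0.0311  0.0024] y [-0.0233  0.0168  0.038 ]
top -0.17 75 x [-0.0374 -0.0304  0.0021] y [-0.0239  0.0169  0.0375]
top -0.18 93 x [-0.0377 -0.0299  0.008 ] y [-0.0181  0.0204  0.037 ]
top -0.19 163 x [-0.0373 -0.0264  0.0139] y [-0.0284  0.0151  0.0357]
(array([-0.00175325, -0.00105384, -0.00289565]), array([ 0.00045078,  0.00449229, -0.00068835]))
```

Emit:
{"fn": "servo_tool", "kwargs": {"commands": [[[0.009,-0.003,-0.017,0,0.0045,0],[0.02,-0.006,-0.033,0,0.0045,0],[0.031,-0.009,-0.05,0,0.0045,0],[0.042,-0.0125,-0.067,0,0.0045,0],[0.049,-0.0145,-0.0775,0,0.0045,0],[0.0537,-0.0158,-0.0848,0,0.0045,0],[0.0537,-0.0158,-0.0848,0,0.0045,0],[0.0537,-0.0158,-0.0848,0,0.0045,0]]]}}

```text
t: 20.32
eef_pos: [0.5992, 0.0138, 0.1645]
eef_rot: [[-0.496, 0.668, 0.554], [0.732, 0.665, -0.147], [-0.467, 0.332, -0.819]]
contact_force: [0.4, 0.8, -0.2]
grip_width: 0.0429
```

Run:
```python
from kn import *
np.set_printoptions(precision=4,suppress=True)
print(delta(.0365,-.62));s=arm.get_state();x=np.array(s["eef_pos"]);ax=np.array(s["eef_rot"]);print(s["contact_force"])
for cam in("side","top"):
    im,d=arm.grab_frame(cam);P=cloud(cam,d);l=(P-x)@ax
    k=(im.max(2)<70)&(abs(l[...,0])<.02)&(abs(l[...,1])<.03)&(l[...,2]<-.022)&(l[...,2]>-.06)
    q=l[k]; print(cam,len(q));
    if len(q): print(np.histogram(q[:,1],bins=np.arange(-.03,.031,.005)),np.percentile(q[abs(q[:,1])<.015],[5,50,95],axis=0))
    c,r=(proj(cam,x)).astype(int)
    cv2.imwrite(f"pics/{cam}_k2.png",cv2.resize(im[max(0,r-45):r+30,c-50:c+50],(400,300),interpolation=cv2.INTER_CUBIC))
cv2.imwrite("pics/k2.png",cv2.convertScaleAbs(np.hstack([cv2.imread("pics/side_k2.png"),cv2.imread("pics/top_k2.png")]),alpha=1.4))
```

```text
(array([0.    , 0.0002, 0.0004]), array([ 0.0008, -0.0007, -0.0005]))
[ 0.3933  0.7557 -0.1636]
side 100
(array([ 3, 34,  9,  0,  1,  9, 23, 11,  0,  0,  3,  7]), array([-0.03 , -0.025, -0.02 , -0.015, -0.01 , -0.005,  0.   ,  0.005,
        0.01 ,  0.015,  0.02 ,  0.025,  0.03 ])) [[ 0.0035 -0.0031 -0.0474]
 [ 0.0087  0.0035 -0.0403]
 [ 0.013   0.0064 -0.0254]]
top 109
(array([ 3, 33,  0,  0,  1, 16, 31, 11,  0,  0,  6,  8]), array([-0.03 , -0.025, -0.02 , -0.015, -0.01 , -0.005,  0.   ,  0.005,
        0.01 ,  0.015,  0.02 ,  0.025,  0.03 ])) [[-0.0133 -0.0037 -0.0499]
 [-0.0051  0.0021 -0.0439]
 [ 0.0102  0.0057 -0.0263]]
```

View pics/k2.png

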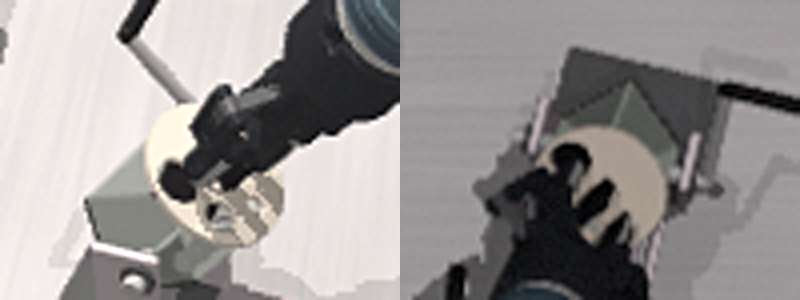

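Emit:
{"fn": "servo_tool", "kwargs": {"commands": [[[0,0,0,0,0,0],[0,0,0,0,0,0],[0,0,0,0,0,0],[0,0,0,0,0,0],[0,0,0,0,0,0]]], "hand": 0, "grip_force": 40}}

```text
t: 21.05
eef_pos: [0.5989, 0.0136, 0.1643]
eef_rot: [[-0.496, 0.669, 0.553], [0.732, 0.665, -0.148], [-0.467, 0.332, -0.82]]
contact_force: [-4.8, -0.9, 5.9]
grip_width: 0.0102
```

Emit:
{"fn": "servo_tool", "kwargs": {"commands": [[[0,0,0,-0.055,0.015,0.082],[0,0,0,-0.111,0.029,0.164],[0,0,0,-0.166,0.044,0.246],[0,0,0,-0.222,0.059,0.328],[0,0,0,-0.277,0.073,0.41],[0,0,0,-0.333,0.088,0.492],[0,0,0,-0.388,0.103,0.573],[0,0,0,-0.444,0.118,0.655],[0,0,0,-0.499,0.132,0.737],[0,0,0,-0.555,0.147,0.819],[0,0,0,-0.593,0.157,0.8765],[0,0,0,-0.593,0.157,0.8765],[0,0,0,-0.593,0.157,0.8765],[0,0,0,-0.593,0.157,0.8765]]]}}

```text
t: 22.8
eef_pos: [0.5989, 0.0133, 0.1643]
eef_rot: [[-0.824, -0.114, 0.555], [-0.232, 0.961, -0.149], [-0.516, -0.251, -0.819]]
contact_force: [-6.5, -0.2, 6.6]
grip_width: 0.0099
```

Emit:
{"fn": "servo_tool", "kwargs": {"commands": [[[0,0,0,0,0,0],[0,0,0,0,0,0],[0,0,0,0,0,0],[0,0,0,0,0,0],[-0.011,0.003,0.016,0,0,0],[-0.028,0.007,0.041,0,0,0],[-0.055,0.015,0.082,0,0,0],[-0.083,0.022,0.123,0,0,0],[-0.1,0.022,0.17,0,0,0],[-0.12,-0.03,0.2,0,0,0],[-0.12,-0.08,0.2,0,0,0],[-0.12,-0.13,0.2,0,0,0],[-0.12,-0.15,0.2,0,0,0],[-0.12,-0.15,0.2,0,0,0]]], "hand": 0.5}}

```text
t: 24.55
eef_pos: [0.4779, -0.1397, 0.3638]
eef_rot: [[-0.826, -0.107, 0.553], [-0.226, 0.962, -0.151], [-0.516, -0.25, -0.819]]
contact_force: [0.4, 1.0, -0.4]
grip_width: 0.0428
```

Run:
```python
from rect import *
from panfit import *
x=[.6195,.0086,-.259]
np.set_printoptions(precision=4,suppress=True)
s=arm.get_state();print(s["t"],s["eef_pos"],s["eef_rot"],s["joints"])
rs=[]
for cam in("side","top"):
    im,d=arm.grab_frame(cam);cv2.imwrite(f"pics/{cam}_d.png",im)
    r=rectify(cam,im,x)
    if cam=="top": r=cv2.convertScaleAbs(r,alpha=1.5)
    cv2.circle(r,(200,200),109,(0,255,0),1);cv2.circle(r,(200,200),174,(0,0,255),1);cv2.line(r,(200,200),(200,375),(255,0,0),1);rs.append(r)
    P=cloud(cam,d);R,t=frame(x)
    k=(im.max(2)<60);L=((P-t)@R);m=k&(L[...,1]<-.06)&(L[...,1]>-.16)&(L[...,2]>.1)&(L[...,2]<.24)&(L[...,0]>0)&(L[...,0]<.12)
    q=L[m];print(cam,"lever",len(q),q.mean(0) if len(q) else 0,(q.min(0),q.max(0)) if len(q) else 0)
print(panfit3([.563,.0245,-.258,.0,0],("side",)))
sd=cv2.imread("pics/side_d.png")[150:300,180:380]; cv2.imwrite("pics/l.png",np.vstack([np.hstack(rs),cv2.copyMakeBorder(cv2.resize(sd,(266,200)),0,0,0,534,0)]))
```

```text
24.55 [ 0.4779 -0.1397  0.3638] [[-0.8261 -0.1073  0.5533]
 [-0.2261  0.9623 -0.1509]
 [-0.5163 -0.2497 -0.8192]] [ 17.9738 -23.3478  -6.4475 125.3569  -0.3707  42.9282 111.9984]
side lever 82 [ 0.0573 -0.0951  0.209 ] (array([ 0.0523, -0.1306,  0.2021]), array([ 0.0646, -0.0618,  0.216 ]))
top lever 98 [ 0.0551 -0.0942  0.2047] (array([ 0.0008, -0.1311,  0.1396]), array([ 0.0644, -0.0607,  0.214 ]))
(array([ 0.5661,  0.024 , -0.2691,  0.0056, -0.1139]), 762, np.float64(0.0017666422891942227))
```

View pics/l.png

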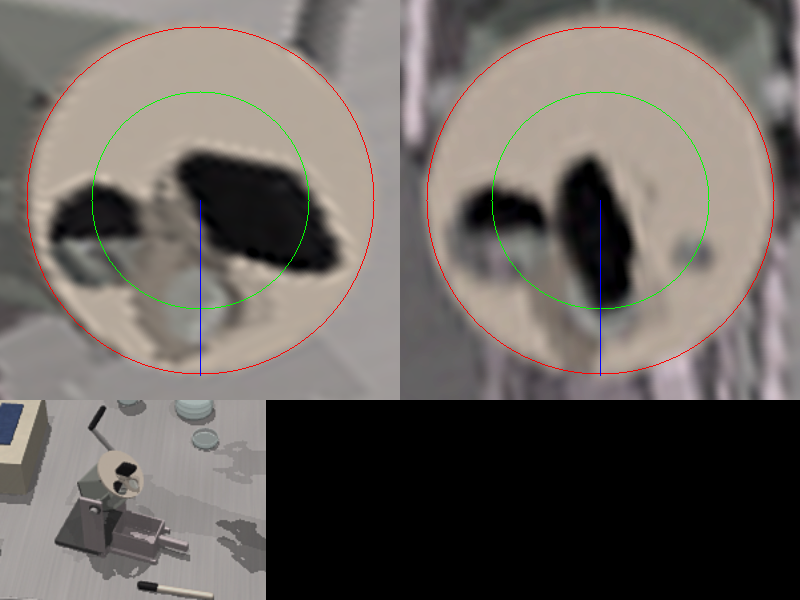

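```bash
cat > lv.py <<'E'
from kn import *
np.set_printoptions(precision=4,suppress=True)
def ldelta(lx,ly,z):
    s=arm.get_state();R,t=frame(X)
    Rt=np.stack([-R[:,0],R[:,1],[0,0,-1]],1)
    return R@[lx,ly,0]+t+[0,0,z]-s["eef_pos"],Ro.from_matrix(Rt@np.array(s["eef_rot"]).T).as_rotvec(),s["contact_force"],s["grip_width"]
E
python3 -c "
from lv import *
print(ldelta(.1,-.107,.3))"
```

```text
(array([ 0.2093,  0.0142, -0.0638]), array([ 0.2873,  0.5449, -0.4392]), array([0.3692, 0.9216, 0.2299]), 0.04268192839552847)
```

Emit:
{"fn": "servo_tool", "kwargs": {"commands": [[[0.02,0,0,0.048,0.09,-0.073],[0.05,0,0,0.096,0.18,-0.146],[0.08,0.005,0,0.144,0.27,-0.22],[0.11,0.005,0,0.19,0.363,-0.293],[0.15,0.01,-0.01,0.24,0.454,-0.366],[0.19,0.014,-0.03,0.287,0.545,-0.439],[0.209,0.014,-0.064,0.287,0.545,-0.439],[0.209,0.014,-0.064,0.287,0.545,-0.439],[0.209,0.014,-0.064,0.287,0.545,-0.439],[0.209,0.014,-0.064,0.287,0.545,-0.439]]], "hand": 0}}

```text
t: 25.95
eef_pos: [0.6885, -0.1218, 0.3033]
eef_rot: [[-0.966, 0.257, 0.004], [0.257, 0.966, -0.002], [-0.004, -0.001, -1.0]]
contact_force: [0.9, 0.2, 0.4]
grip_width: -0.0002
```

```bash
python3 -c "
from lv import *
print(ldelta(.1,-.107,.1645),arm.get_state()['joints'])"
```

```text
(array([ 0.0003,  0.0014, -0.1388]), array([0.0025, 0.0036, 0.0013]), array([0.9296, 0.1972, 0.3941]), -0.0001605967163559263) [ 16.472   24.8152 -14.0218  76.8954   6.0818  78.7895  77.6223]
```

Emit:
{"fn": "servo_tool", "kwargs": {"commands": [[[0,0.001,-0.05,0,0,0],[0,0.001,-0.1,0,0,0],[0,0.001,-0.138,0,0,0],[0,0.001,-0.138,0,0,0],[0,0.001,-0.138,0,0,0]]]}}

```text
t: 26.58
eef_pos: [0.6897, -0.1218, 0.1655]
eef_rot: [[-0.966, 0.259, 0.004], [0.259, 0.966, -0.002], [-0.005, -0.001, -1.0]]
contact_force: [1.1, 0.0, 0.6]
grip_width: -0.0
```

Emit:
{"fn": "servo_tool", "kwargs": {"commands": [[[-0.01,0.0026,0,0,0,0],[-0.019,0.005,0,0,0,0],[-0.025,0.0066,0,0,0,0],[-0.031,0.0082,0,0,0,0],[-0.037,0.0098,0,0,0,0],[-0.043,0.0114,0,0,0,0],[-0.049,0.013,0,0,0,0],[-0.055,0.0146,0,0,0,0],[-0.061,0.0162,0,0,0,0],[-0.067,0.0178,0,0,0,0],[-0.072,0.0191,0,0,0,0],[-0.077,0.0204,0,0,0,0],[-0.077,0.0204,0,0,0,0]]]}}

```text
t: 28.2
eef_pos: [0.6093, -0.1007, 0.161]
eef_rot: [[-0.966, 0.258, -0.004], [0.258, 0.966, -0.001], [0.004, -0.002, -1.0]]
contact_force: [0.6, 0.7, -0.3]
grip_width: -0.0001
```

```bash
cat > lev.py <<'E'
from lv import *
from panfit import *
for cam in("side","top"):
    im,d=arm.grab_frame(cam);cv2.imwrite(f"pics/{cam}_lev.png",im);P=cloud(cam,d);R,t=frame(X);L=(P-t)@R
    m=(im.max(2)<60)&(L[...,1]<-.12)&(L[...,1]>-.133)&(L[...,2]>.17)&(L[...,2]<.24)&(abs(L[...,0])<.09)
    q=L[m];print(cam,"bar end",len(q),np.median(q,0) if len(q) else 0)
    if len(q):
        c=np.median(q,0);print("hopper~",np.radians(40)-np.arctan2(c[0],c[2]-.135))
print(ldelta(-.0346,-.107,.1645),arm.get_state()["eef_pos"])
E
python3 lev.py
```

```text
side bar end 20 [-0.0018 -0.1263  0.2314]
hopper~ 0.717193944830169
top bar end 0 0
(array([-0.0514,  0.0149,  0.0032]), array([ 0.0012, -0.0033,  0.0022]), array([ 0.1584,  0.17  , -0.0824]), -0.0002721269713004756) [ 0.61   -0.1009  0.1613]
```

Emit:
{"fn": "servo_tool", "kwargs": {"commands": [[[-0.006,0.0016,0,0,0,0],[-0.012,0.0032,0,0,0,0],[-0.018,0.0048,0,0,0,0],[-0.024,0.0064,0,0,0,0],[-0.029,0.0077,0,0,0,0],[-0.034,0.009,0,0,0,0],[-0.039,0.0104,0,0,0,0],[-0.043,0.0115,0,0,0,0],[-0.046,0.0122,0,0,0,0],[-0.047,0.0125,0,0,0,0],[-0.047,0.0125,0,0,0,0]]]}}

```text
t: 29.68
eef_pos: [0.5637, -0.0885, 0.162]
eef_rot: [[-0.966, 0.258, -0.002], [0.258, 0.966, -0.001], [0.001, -0.002, -1.0]]
contact_force: [0.6, 0.3, -0.1]
grip_width: 0.0002
```

Emit:
{"fn": "servo_tool", "kwargs": {"commands": [[[-0.001,0.0003,0,0,0,0],[-0.002,0.0006,0,0,0,0],[-0.002,0.0006,0,0,0,0]]]}}

```text
t: 30.05
eef_pos: [0.5621, -0.088, 0.1619]
eef_rot: [[-0.966, 0.258, -0.001], [0.258, 0.966, -0.002], [0.0, -0.002, -1.0]]
contact_force: [1.7, -0.3, -1.7]
grip_width: -0.0
```

```bash
python3 lev.py
```

```text
side bar end 21 [-0.0486 -0.1259  0.2165]
hopper~ 1.2364559724243234
top bar end 0 0
(array([-0.0034,  0.002 ,  0.0026]), array([ 0.0016, -0.0009,  0.0023]), array([ 2.8509,  0.0563, -1.0407]), -0.00031370805091828933) [ 0.5621 -0.088   0.1619]
```

Emit:
{"fn": "servo_tool", "kwargs": {"commands": [[[-0.001,0.0003,0,0,0,0],[-0.003,0.0008,0,0,0,0],[-0.003,0.0008,0,0,0,0]]]}}

```text
t: 30.52
eef_pos: [0.5597, -0.0873, 0.1621]
eef_rot: [[-0.966, 0.258, 0.001], [0.258, 0.966, -0.002], [-0.001, -0.001, -1.0]]
contact_force: [3.8, -1.0, -3.2]
grip_width: -0.0001
```

Emit:
{"fn": "servo_tool", "kwargs": {"commands": [[[-0.001,0.0003,0,0,0,0],[-0.002,0.0005,0,0,0,0],[-0.002,0.0005,0,0,0,0]]]}}

```text
t: 30.9
eef_pos: [0.5597, -0.0872, 0.1623]
eef_rot: [[-0.966, 0.258, 0.005], [0.258, 0.966, -0.002], [-0.006, -0.001, -1.0]]
contact_force: [8.7, -1.7, -6.2]
grip_width: 0.0
```

Emit:
{"fn": "servo_tool", "kwargs": {"commands": [[[-0.001,0.0003,0,0,0,0],[-0.002,0.0005,0,0,0,0],[-0.002,0.0005,0,0,0,0]]]}}

```text
t: 31.28
eef_pos: [0.5598, -0.0872, 0.1624]
eef_rot: [[-0.966, 0.258, 0.01], [0.258, 0.966, -0.003], [-0.01, -0.0, -1.0]]
contact_force: [12.1, -2.8, -9.1]
grip_width: 0.0001
```

Emit:
{"fn": "servo_tool", "kwargs": {"commands": [[[0.004,-0.001,0,0,0,0],[0.015,-0.004,0,0,0,0],[0.035,-0.009,0,0,0,0],[0.035,-0.009,0.02,0,0,0],[0.035,-0.009,0.06,0,0,0],[0.035,-0.03,0.11,0,0,0],[0.035,-0.08,0.15,0,0,0],[0.02,-0.13,0.17,0,0,0],[0,-0.17,0.17,0,0,0],[0,-0.17,0.17,0,0,0],[0,-0.17,0.17,0,0,0]]]}}

```text
t: 32.65
eef_pos: [0.5548, -0.2549, 0.3327]
eef_rot: [[-0.966, 0.258, -0.001], [0.258, 0.966, -0.0], [0.001, -0.0, -1.0]]
contact_force: [0.8, 0.7, -0.2]
grip_width: 0.0002
```

```bash
python3 lev.py
python3 - <<'E'
from lv import *
ims=[]
for cam,(r,c,h,w) in(("side",(180,225,90,120)),("top",(170,215,90,120))):
    im,d=arm.grab_frame(cam)
    for k in range(1,5):
        f=arm.look_for(cam,f"ball{k}_center")
    R,t=frame(X);print(cam,[(np.round(R.T@(cam2w(cam,q["location"])-t),3).tolist(),round(q["p"],2)) for q in f])
    ims.append(cv2.convertScaleAbs(cv2.resize(im[r:r+h,c:c+w],(400,300),interpolation=cv2.INTER_CUBIC),alpha=1.4))
    if cam=="side":
        z=cv2.resize(im[205:265,255:335],(400,300),interpolation=cv2.INTER_CUBIC)
        full=cv2.resize(im,(400,300))
cv2.imwrite("pics/m.png",np.vstack([np.hstack(ims),np.hstack([z,full])]));print(arm.get_state()["contact_force"])
E
```

```text
side bar end 14 [-0.0518 -0.1245  0.2147]
hopper~ 1.274984548697742
top bar end 18 [-0.0499 -0.127   0.214 ]
hopper~ 1.2611245147486736
(array([ 0.0031,  0.1676, -0.1677]), array([ 0.0002, -0.0009, -0.0014]), array([-0.5452, -0.0897,  0.033 ]), -0.00013257879980648575) [ 0.5556 -0.2535  0.3322]
side [([-0.069, 0.012, 0.024], 0.18)]
top []
[-0.7532 -0.7078 -0.8336]
```

View pics/m.png

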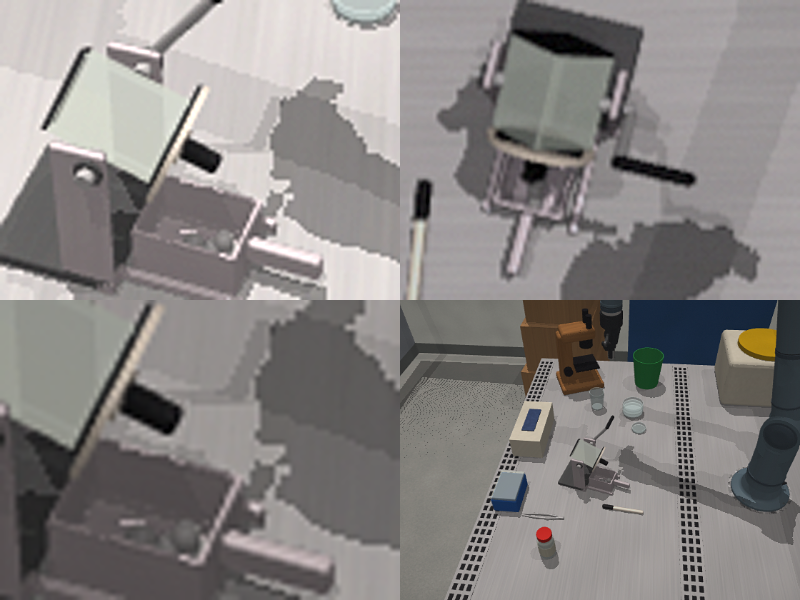

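Run:
```python
from lv import *
R,t=frame(X);D=[]
for _ in range(6): D.append(arm.grab_frame("side")[1])
im,d=arm.grab_frame("side");d=np.median(D+[d],0)
L=(cloud("side",d)-t)@R
m=(abs(L[...,1])<.028)&(L[...,0]>-.1)&(L[...,0]<-.02)&(L[...,2]>-.01)&(L[...,2]<.05)
rr,cc=np.where(m);print(rr.min(),rr.max(),cc.min(),cc.max())
for r in range(rr.min(),rr.max()+1): print(r,"".join("%3d"%round(L[r,c,2]*1000) if m[r,c] else "  ." for c in range(cc.min(),cc.max()+1)))
# pixels near each possible ball on the floor (hidden area?) 
for p in ([-.09,-.025,.011],[-.03,-.025,.011],[-.03,.025,.011],[-.09,.025,.011]): print(p,proj("side",R@np.array(p)+t))
g=im.max(2)
for r in range(232,250): print(r,"".join("%4d"%g[r,c] for c in range(266,298)))
```

```text
234 256 266 301
234   .  .  .  .  .  .  .  .  .  .  .  . 47  .  .  .  .  .  .  .  .  .  .  .  .  .  .  .  .  .  .  .  .  .  .  .
235   .  .  .  .  .  .  . 42  .  .  .  .  .  .  .  .  .  .  .  .  .  .  .  .  .  .  .  .  .  .  .  .  .  .  .  .
236   .  .  .  .  .  .  . 37  .  .  .  .  .  .  .  .  .  .  .  .  .  .  .  .  .  .  .  .  .  .  .  .  .  .  .  .
237   .  .  .  .  .  . 42 35  .  .  .  .  .  .  .  .  .  .  .  .  .  .  . 46  .  .  .  .  .  .  .  .  .  .  .  .
238   .  .  .  .  .  . 38 30  .  .  .  .  .  .  .  . 35  .  .  .  .  .  .  .  .  .  .  .  .  .  .  .  .  .  .  .
239   .  .  .  .  . 40 34 28 23  .  .  .  .  .  .  .  .  .  .  .  .  .  .  .  .  .  .  .  .  .  .  .  .  .  .  .
240   .  .  .  . 43  . 29  .  .  .  .  .  .  .  .  .  .  .  .  . 31  .  .  .  .  .  .  .  .  .  .  .  .  .  .  .
241   .  .  .  . 39 33 25 20 15 15  .  .  .  .  .  .  .  .  .  . 28  .  .  .  .  .  .  .  .  .  .  .  .  .  .  .
242   .  .  . 43 37 29 24 17  .  .  .  .  .  .  .  .  .  . 22  .  .  .  .  .  .  .  .  .  .  .  .  .  .  . 39 45
243   .  .  . 41 34 25 18  .  6  8  . 10  .  . 14  .  .  . 19  .  .
[... 3378 characters left out ...]
 79  78  79  79  78  84  85  84  85
245   70  81  78  75  76  74  79  83  95  96  84  82  81  80  82  85  84  81  79  79  78  79  79  80  79  79  79  79  78  85  85  84
246   81  77  75  76  76  74  78  88  94  94  95  96  96  95  82  81  82  81  91  84  81  80  80  79  78  79  79  79  78  84  83  84
247   80  76  76  77  74  77 101  92  92  93  92  94  93  94  93  94  82  81  81  81  81  81  80  84  81  80  79  78  79  78  83  82
248   78  74  75  74  74  77  88  91  91  92  91  91  92  89  89  90  90  91  94  94  95  82  80  81  80  80  83  80  80  79  77  79
249  103  96  82  81  77  80  92  92  92  90  91  90  88 164 168 168 144 147  98  93  94  93  94  95  84 101 104  92  80  85 104  80
```

Run:
```python
from lv import *
from scipy.optimize import least_squares
R,t=frame(X);Q=[]
for cam in("side","top"):
    d=np.median([arm.grab_frame(cam)[1] for _ in range(9)],0)
    L=((cloud(cam,d)-t)@R).reshape(-1,3)
    m=(abs(L[:,1])<.0275)&(L[:,0]>-.097)&(L[:,0]<-.03)&(L[:,2]>.009)&(L[:,2]<.036)
    q=L[m];print(cam,len(q));Q.append(q)
    q=q[np.lexsort((q[:,0],))];print((q[::max(1,len(q)//45)]*1000).round().astype(int).tolist())
P=Q[0]
for k in(2,3,4):
    best=None;rng=np.random.default_rng(0)
    for _ in range(60):
        c0=P[rng.choice(len(P),k,False)]-[0,.004,.006]
        f=lambda c:abs(np.linalg.norm(P[:,None]-c.reshape(1,k,3),axis=2)-.008).min(1)
        s=least_squares(f,c0.ravel(),loss="soft_l1",f_scale=.002)
        if best is None or s.cost<best.cost:best=s
    print(k,best.cost,np.round(best.x.reshape(k,3)*1000,1).tolist())
```

```text
side 74
[[-91, -1, 20], [-90, -3, 20], [-89, 4, 15], [-89, 1, 25], [-88, 1, 16], [-88, 0, 27], [-88, -1, 18], [-87, -3, 27], [-87, 4, 27], [-87, 4, 23], [-87, -27, 17], [-87, 3, 14], [-86, -27, 20], [-86, 2, 29], [-86, -5, 28], [-86, 2, 17], [-85, 8, 26], [-85, -1, 29], [-84, -2, 31], [-84, 5, 27], [-84, 3, 29], [-84, 2, 32], [-83, -8, 28], [-82, 6, 23], [-82, -2, 31], [-82, 6, 27], [-82, 5, 30], [-81, 4, 32], [-81, -4, 32], [-80, 1, 32], [-80, 0, 12], [-79, 6, 22], [-79, 5, 25], [-79, 4, 28], [-78, -4, 31], [-78, 2, 13], [-78, 1, 32], [-77, 1, 27], [-76, 3, 26], [-75, 3, 21], [-75, 3, 29], [-75, 2, 16], [-73, 4, 17], [-73, 3, 20], [-71, -1, 19], [-71, 5, 18], [-70, 2, 18], [-69, -5, 17], [-69, 0, 19], [-67, 4, 15], [-67, 2, 17], [-65, -1, 17], [-64, 1, 14], [-62, -3, 17], [-62, -3, 13], [-61, -27, 27], [-61, 2, 14], [-61, 1, 17], [-60, -1, 19], [-59, -4, 19], [-59, 3, 15], [-58, -27, 10], [-58, 2, 17], [-58, 0, 19], [-56, -3, 18], [-56, 4, 15], [-56, 3, 17], [-55, 1, 18], [-54, 5, 19], [-54, -3, 18], [-53, 2, 19], [-51, -3, 16], [-50, 2, 13], [-49, 0, 16]]
top 40
[[-97, -4, 15], [-96, -7, 14], [-96, 3, 18], [-95, 0, 17], [-94, -3, 17], [-93, -6, 19], [-93, 4, 18], [-92, -9, 12], [-92, 0, 21], [-91, -2, 17], [-90, -5, 17], [-90, 4, 26], [-89, 1, 29], [-89, -8, 13], [-88, -2, 29], [-88, -5, 28], [-87, 4, 29], [-86, 1, 31], [-86, -2, 32], [-85, -4, 29], [-84, 5, 29], [-84, -7, 28], [-83, 2, 31], [-83, -1, 32], [-82, -4, 31], [-81, 6, 28], [-81, -7, 27], [-80, 3, 29], [-79, 0, 31], [-79, -3, 30], [-78, -6, 28], [-76, 5, 16], [-76, 1, 26], [-76, -8, 14], [-75, -2, 20], [-74, -4, 18], [-73, -7, 15], [-70, -6, 14], [-60, -7, 15], [-57, -6, 16]]
2 0.00022970609820338944 [[-56.9, -3.5, 12.0], [-80.9, -0.9, 22.4]]
3 0.00013100617073154105 [[-56.8, -1.6, 11.2], [-75.2, -27.1, 18.8], [-80.8, -0.5, 22.4]]
4 7.390086318561282e-05 [[-75.2, -27.1, 18.8], [-55.9, -2.4, 11.3], [-82.0, -0.9, 23.1], [-70.9, -1.0, 11.3]]
```

```bash
python3 -c "
from bench import arm
print(arm.job_done(),arm.get_state()['t'])"
```

```text
the job is handed in; nothing more can be done
the job is handed in; nothing more can be done
```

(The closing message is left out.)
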